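# Fit the laundry water filter tubes

## Robot

A 6-joint arm with a two-finger parallel gripper is mounted at the origin on the work surface. World frame = base frame: x ahead of the robot, y to its left, z up, the work surface at z = 0. Lengths are in m, angles in degrees, forces in N, time in s.
With the tool pointing down it reaches from about 0.35 to 0.875 m from the base axis. Payload 4.2 kg.
Tool frame: the origin (TCP) lies midway between the tips of the shut fingers; the grasp point (between the pads) lies 19 mm behind it; z points along the fingers, y is the direction in which the jaws open and shut (so a half turn about z gives the same grasp; the last joint's range is limited). The gripper opens to 87 mm and grips with 3 to 60 N. Pads are 19 mm wide; open, the fingers measure 117 mm over their backs; the gripper's body (75 mm by 190 mm) begins 51 mm behind the grasp point.
Start: joints at [-51.475, 22.042, 0.453, 0, -68.411, -14.817], TCP at [0.251, -0.572, 0.223] pointing down, gripper open.
Joint ranges: [-179.83, 179.83], [-69.29, 118.12], [-61.27, 80.66], [-181.25, 117.63], [-171.15, -9.14], [-177.46, 177.46]. Speed limits (degrees/s): [159.86, 159.86, 180, 180, 180, 180].

## Interface

Orientations are given as a 3x3 rotation matrix whose columns are the frame's x, y, z axes.
In Python, from station import r gives the robot as it stands.
- The arm moves only by the tool carry_out, never from a script. Its argument "steps" is a list of rows, each a list of 2 entries, a list of its own where there are three numbers: the shift along the tool's x, y, z in cm, then the turn about the tool's z in degrees. In form: [[[x, y, z], twist], ...]. A call has 1 to 20 rows; each row is the pose to reach, as a shift and turn from the pose measured when the call began, along the tool's axes at that moment; what a row does not reach only later rows make up. A row lasts 1/10 s, in which the tool goes at most 50 mm and 8.59 degrees, less where a joint would pass 70% of its speed; a pose out of reach is approached as far as the arm can. A call with a gripper value outside its range is refused whole. "gripper" is the gripper's target within -1 to 1 (fully open at 1, half-way at 0, shut at -1), set as the call begins (left out, the last holds). The fingers move at their own pace and stop on an object; the grip force is fixed at half the most. Time passes only in rows, so rows that repeat a pose let the fingers close. It gives the time, the measured TCP pose, the force and the opening at its end, in the units of the state.
- r.sense(): the state, without advancing time (a new reading comes with each control period).
- r.capture(name): name is "side" or "top"; returns the picture (480x640x3 uint8, red, green, blue); there is no depth.
- r.calibration(name): a dict with "camera_matrix" (3x3 intrinsics, pixels), "D" ([k1, k2, p1, p2, k3] as OpenCV has them; the pictures are not rectified), "world_from_camera" (4x4, takes a point from camera to world coordinates). Camera axes: x right, y up, looking along -z (the intrinsics and any distortion apply to the point x, -y, -z); pixel columns grow to the right and rows downward; lengths in m; the calibration is good to about 2 mm. A picture is of the moment at which its call begins. calibration takes no time and is no camera call.
- r.finish_job(): hands the job in, once; it reports no verdict.
Trained networks look in the newest picture that a camera, given by its name, has taken for a name from the list of things; names that differ only in an ending like _2 or _b are one class to them, and where a whole thing is asked for, a point or a joint stands for the part that bears it (a point fixed in the world has none). Each returns a list of dicts, best first, with "confidence" (0 to 1); they miss things now and then, are a little off and sometimes report something else, mostly with a low value. They report only what shows in the picture. A call takes as long as a camera call. They do not tell look-alikes from the thing itself.
- r.cut_out(camera, target): "pixels" (480x640 bool, what is visible of it).
- r.place_of(camera, target): "centre" ([x, y, z] in m, in world coordinates, good to about 4 mm: a listed point, or the origin of a listed thing).
The state is a dict: "time_s": time; "joints": joint angles; "joint_velocities": joint speeds; "effort": joint torques, N m; "tcp_pos": TCP position; "ee_rot": TCP orientation; "wrist_force": force on the tool from outside, world axes, zero at the start; "moment": the same for the moment, N m; "gripper_width": opening from 0.0 (shut) to 1.0 (fully open).
Only numpy, scipy, OpenCV 4.12 (cv2) and the standard library are available. Lean on these libraries where they do the work, as an engineer would, in place of code of your own. Each camera call takes 0.05 s, during which the arm holds its last target. There are 200 camera calls.

## Task

Fit every filter tube from the rack into the laundry's filter manifold: for each tube lift the dust cap off a socket, set the cap upright into a well of the cap holder, and push the tube straight down into the open socket, past the seal, until it bottoms. Any tube may go in any socket; if a socket is left over, it must stay closed with its cap seated. Leave the bottle, cup and brush alone.

Things in the scene. Friction and masses are not known exactly. Their poses are not given: they have to be found in the camera images.
- manifold: Filter manifold, fixed to the table: grey foot bar 280 x 66 x 10 mm carrying a row of four upright white round push-fit sockets (48 mm outside, 64 mm high above the table) at -99, -33, +33, +99 mm along its x axis. Origin: centre of the underside, z up.
- port0 (a point): Centre of the mouth of manifold socket 0 (x = -99 mm in the manifold's frame), level with the rim 64 mm above the table; z up. Straight bore 30 mm wide. A black rubber seal lies across the bore 14 mm below the rim; it resists with about 7 N and slides 22 mm down ahead of the tube until it stops, so a tube that has bottomed has its foot 36 mm below the rim. The seal stays where it is pushed.
- port1 (a point): Centre of the mouth of manifold socket 1 (x = -33 mm in the manifold's frame), level with the rim 64 mm above the table; z up. Straight bore 30 mm wide. A black rubber seal lies across the bore 14 mm below the rim; it resists with about 7 N and slides 22 mm down ahead of the tube until it stops, so a tube that has bottomed has its foot 36 mm below the rim. The seal stays where it is pushed.
- port2 (a point): Centre of the mouth of manifold socket 2 (x = 33 mm in the manifold's frame), level with the rim 64 mm above the table; z up. Straight bore 30 mm wide. A black rubber seal lies across the bore 14 mm below the rim; it resists with about 7 N and slides 22 mm down ahead of the tube until it stops, so a tube that has bottomed has its foot 36 mm below the rim. The seal stays where it is pushed.
- port3 (a point): Centre of the mouth of manifold socket 3 (x = 99 mm in the manifold's frame), level with the rim 64 mm above the table; z up. Straight bore 30 mm wide. A black rubber seal lies across the bore 14 mm below the rim; it resists with about 7 N and slides 22 mm down ahead of the tube until it stops, so a tube that has bottomed has its foot 36 mm below the rim. The seal stays where it is pushed.
- rack: Tube rack, fixed: wooden block 280 x 66 x 50 mm with four square holes 32 mm wide, 40 mm deep, at -99, -33, +33, +99 mm along its x axis; each tube stands upright in one (one hole may be empty). Origin: centre of the underside, z up.
- tube0: Rigid white filter tube, 28 mm diameter, 120 mm long, 70 g, with a thin grey band at mid-length; the foot has a 5 mm long chamfer to 21 mm. Origin: centre of its foot, z along the tube to its top. Starts standing in the rack with 80 mm showing. May be absent.
- tube1: Rigid white filter tube, 28 mm diameter, 120 mm long, 70 g, with a thin grey band at mid-length; the foot has a 5 mm long chamfer to 21 mm. Origin: centre of its foot, z along the tube to its top. Starts standing in the rack with 80 mm showing. May be absent.
- tube2: Rigid white filter tube, 28 mm diameter, 120 mm long, 70 g, with a thin grey band at mid-length; the foot has a 5 mm long chamfer to 21 mm. Origin: centre of its foot, z along the tube to its top. Starts standing in the rack with 80 mm showing. May be absent.
- tube3: Rigid white filter tube, 28 mm diameter, 120 mm long, 70 g, with a thin grey band at mid-length; the foot has a 5 mm long chamfer to 21 mm. Origin: centre of its foot, z along the tube to its top. Starts standing in the rack with 80 mm showing. May be absent.
- holder: Loose cap holder: plywood plate 240 x 66 x 22 mm, 0.7 kg, lying on the table, with four square wells 30 mm wide, right through, in a row along its x axis at -90, -30, +30, +90 mm. Origin: centre of the underside, z up.
- well0 (a point): Centre of the mouth of holder well 0 (x = -90 mm in the holder's frame), level with its top face, 22 mm above the table; z up. A cap set in has its flange resting on the top face and its stem in the well.
- well1 (a point): Centre of the mouth of holder well 1 (x = -30 mm in the holder's frame), level with its top face, 22 mm above the table; z up. A cap set in has its flange resting on the top face and its stem in the well.
- well2 (a point): Centre of the mouth of holder well 2 (x = 30 mm in the holder's frame), level with its top face, 22 mm above the table; z up. A cap set in has its flange resting on the top face and its stem in the well.
- well3 (a point): Centre of the mouth of holder well 3 (x = 90 mm in the holder's frame), level with its top face, 22 mm above the table; z up. A cap set in has its flange resting on the top face and its stem in the well.
- cap0: Loose grey dust cap: flange 42 mm diameter and 7 mm thick, on it a round grip post 24 mm diameter rising 31 mm further (top 38 mm above the origin), under it a stem 25 mm diameter, 9 mm long. 30 g. Origin: centre of the underside of the flange, z up through the post. Starts set on a socket, stem in the bore, flange on the rim, held by nothing but its weight.
- cap1: Loose grey dust cap: flange 42 mm diameter and 7 mm thick, on it a round grip post 24 mm diameter rising 31 mm further (top 38 mm above the origin), under it a stem 25 mm diameter, 9 mm long. 30 g. Origin: centre of the underside of the flange, z up through the post. Starts set on a socket, stem in the bore, flange on the rim, held by nothing but its weight.
- cap2: Loose grey dust cap: flange 42 mm diameter and 7 mm thick, on it a round grip post 24 mm diameter rising 31 mm further (top 38 mm above the origin), under it a stem 25 mm diameter, 9 mm long. 30 g. Origin: centre of the underside of the flange, z up through the post. Starts set on a socket, stem in the bore, flange on the rim, held by nothing but its weight.
- cap3: Loose grey dust cap: flange 42 mm diameter and 7 mm thick, on it a round grip post 24 mm diameter rising 31 mm further (top 38 mm above the origin), under it a stem 25 mm diameter, 9 mm long. 30 g. Origin: centre of the underside of the flange, z up through the post. Starts set on a socket, stem in the bore, flange on the rim, held by nothing but its weight.
- bottle: Bystander: blue detergent bottle 72 mm diameter, 210 mm high. Origin: centre of the underside.
- cup: Bystander: white measuring cup 70 mm diameter, 70 mm high. Origin: centre of the underside.
- brush: Bystander: flat hand brush 200 mm long, 42 mm wide, lying on the table along y. Origin: under its middle, x axis from handle to bristles.
There are look-alikes about, which are no part of the job. Leave any purple or red look-alike of the tube3 alone.

How it is judged:
By the outcome, as a careful person would: the job done as asked, in the order asked, and still so for the second after the job is handed in, with the robot touching nothing.
Of tube0, tube1, tube2, tube3 only 3 to 4 are there at a start; the rules pass over those that are not, and their reading is None.
At some moment in a run one of holder may be knocked a few centimetres aside while the robot is not near it.
It also fails if it takes over 210 s, if anything falls off the work surface, if the arm or the gripper's body presses on something with over 40 N, if the wrist force passes 120 N, or if a joint passes its speed limit or range.

## Working session

There is one attempt and no reset: what is moved stays moved. The work goes in short steps, Python scripts to look and compute and a tool call to move; the robot and the scene stay as the last step left them, time stands still between calls to the robot, and variables do not carry over. Pictures are saved under pics/ and viewed, about 12 in all and at most 16, crops included, and the job is handed in when it is done.

Besides the shell and the picture viewer there is one more tool, called after "Request:" as name([rows], argument=value, ...), one row to a line, values as JSON. carry_out: Moves the arm, as the interface text tells. Its arguments: {"type":"object","properties":{"steps":{"type":"array","items":{"type":"array"}},"gripper":{"type":"number"}},"required":["steps"]}

```bash
ls; mkdir -p pics
python3 - <<'E'
from station import r
import cv2,numpy as np
s=r.sense();print(s)
for c in("side","top"):
    cv2.imwrite(f"pics/{c}0.png",r.capture(c)[:,:,::-1])
    k=r.calibration(c);print(c,np.round(k["world_from_camera"],3).tolist(),np.round(k["camera_matrix"],1).tolist(),k["D"])
for c in("side","top"):
  for t in["port0","rack","manifold","holder","tube0","cap0","well0","port1","port2","port3","well1","well2","well3"]:
    print(c,t,[(np.round(d["centre"],3).tolist(),round(d["confidence"],2)) for d in r.place_of(c,t)])
print(r.sense()["time_s"])
E
```

```text
pics
{'time_s': 0.0, 'joints': array([-5.14735890e+01,  2.20895720e+01,  3.78605735e-01, -3.20565282e-02,
       -6.84116823e+01, -1.48143483e+01]), 'joint_velocities': array([ 0.08861791, -0.00665909, -0.05094379,  0.0855661 , -0.02574406,
        0.02627152]), 'effort': array([-1.65275428e-04, -3.90669680e+01,  1.87397879e+01,  4.21978533e+00,
        1.08177017e-02, -2.00201321e-04]), 'tcp_pos': array([ 0.25109171, -0.57166318,  0.22145619]), 'ee_rot': array([[-9.15660916e-01, -4.01950530e-01, -9.26306514e-04],
       [-4.01951595e-01,  9.15658736e-01,  1.99865613e-03],
       [ 4.48197617e-05,  2.20242168e-03, -9.99997574e-01]]), 'wrist_force': array([-0.49816114, -0.60245387,  0.13699212]), 'moment': array([-0.00510504,  0.01903501, -0.01680696]), 'gripper_width': 0.9967835958324586}
side [[-0.995, 0.063, -0.08, 0.511], [-0.1, -0.735, 0.67, 0.608], [-0.016, 0.675, 0.738, 0.822], [0.0, 0.0, 0.0, 1.0]] [[526.1, 0.0, 319.8], [0.0, 526.1, 241.1], [0.0, 0.0, 1.0]] [-0.03257705  0.          0.          0.          0.        ]
top [[-0.01, 0.992, -0.124, 0.498], [-1.0, -0.01, -0.004, -
[... 2960 characters left out ...]
], 0.58), ([0.522, 0.262, 0.064], 0.56)]
top port3 [([0.39, 0.25, 0.062], 0.93), ([0.46, 0.254, 0.065], 0.78), ([0.591, 0.263, 0.062], 0.72), ([0.768, 0.156, 0.0], 0.58), ([0.522, 0.262, 0.064], 0.56)]
top well1 [([0.558, 0.012, 0.024], 0.86), ([0.44, 0.003, 0.023], 0.62), ([0.495, 0.009, 0.021], 0.59), ([0.392, 0.251, 0.065], 0.56), ([0.614, 0.021, 0.018], 0.55)]
top well2 [([0.558, 0.012, 0.024], 0.86), ([0.44, 0.003, 0.023], 0.62), ([0.495, 0.009, 0.021], 0.59), ([0.392, 0.251, 0.065], 0.56), ([0.614, 0.021, 0.018], 0.55)]
top well3 [([0.558, 0.012, 0.024], 0.86), ([0.44, 0.003, 0.023], 0.62), ([0.495, 0.009, 0.021], 0.59), ([0.392, 0.251, 0.065], 0.56), ([0.614, 0.021, 0.018], 0.55)]
1.4
```

View pics/side0.png

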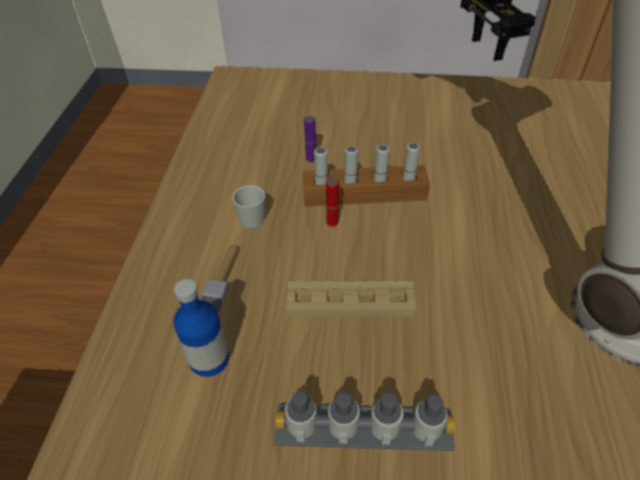

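View pics/top0.png

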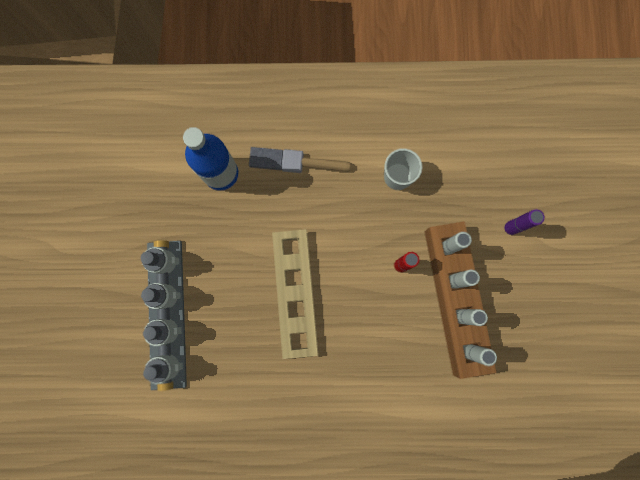

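Four tubes are in the rack, all at px (455–485, 240–356) in the top view, and four capped sockets sit on the left. The holder is at about (295, 295). The red look-alike (406, 262) and the purple one (525, 222) stand outside the rack. Next I'll fit the known row layouts to the detections.

```bash
cat > h.py <<'E'
from station import r
import numpy as np, cv2
P=66e-3; SL=dict(rack=np.array([-99,-33,33,99.])/1e3,manifold=np.array([-99,-33,33,99.])/1e3,holder=np.array([-90,-30,30,90.])/1e3)
INIT=dict(rack=(.513,-.296,9.5),manifold=(.49,.257,3.5),holder=(.526,.012,5))
def fit(kind,obs,init=None):
    """obs: list of xy; fit centre + angle of a row of slots, robustly"""
    cx,cy,a=init or INIT[kind]; a=np.radians(a)
    from scipy.optimize import least_squares
    obs=np.array(obs)
    slots=lambda p:np.c_[p[0]+SL[kind]*np.cos(p[2]),p[1]+SL[kind]*np.sin(p[2])]
    p=np.array([cx,cy,a])
    for it in range(4):
        d=np.linalg.norm(obs[:,None]-slots(p)[None],axis=2); j=d.argmin(1); ok=d.min(1)<.02
        p=least_squares(lambda q:(obs[ok]-slots(q)[j[ok]]).ravel(),p,loss="soft_l1",f_scale=.004).x
    res=(obs[ok]-slots(p)[j[ok]])*1e3
    return p,slots(p),res,ok.sum()
def collect(names,cams=("side","top"),new=True):
    o=[];who=[]
    for c in cams:
        if new:r.capture(c)
        for n in names:
            for d in r.place_of(c,n): o.append(d["centre"]);who.append(c)
    return np.array(o),np.array(who)
def rows(*wps):
    """wps: (x,y,z,yaw_of_tool_y_deg); prints tool shift cm and twist from the present pose"""
    s=r.sense();R=s["ee_rot"];p=s["tcp_pos"];yaw=np.degrees(np.arctan2(R[1,1],R[0,1]))
    print("t",round(s["time_s"],2),"tcp",np.round(p,4),"yaw",round(yaw,2),"tilt",np.round(R[:2,2],4),"w",round(s["gripper_width"],3),"F",np.round(s["wrist_force"],1))
    for w in wps:
        print(w,"->",np.round(R.T@(np.array(w[:3])-p)*100,2),"twist",round(-((w[3]-yaw+180)%360-180),2))
E
python3 - <<'E'
from h import *
for k,n in(("rack",["tube0"]),("manifold",["port0","cap0"]),("holder",["well0"])):
    o=[];w=[]
    a,b=collect(n);o.append(a);w.append(b)
    if k!="manifold":
        a,b=collect(n);o.append(a);w.append(b)
    o=np.vstack(o);w=np.concatenate(w)
    p,s,res,m=fit(k,o[:,:2]);print(k,np.round(p[:2],4),round(np.degrees(p[2]),2),m,"rms",np.round(res.std(0),1));print(np.round(s,4).tolist())
    for c in("side","top"):
        print(c,np.round(fit(k,o[w==c][:,:2])[0],4))
    print("z",np.round(np.sort(o[:,2]),3))
for t in("bottle","cup","brush"):print(t,[(np.round(d["centre"],3),d["confidence"]) for c in("side","top") for d in r.place_of(c,t)])
rows((.5,0,.25,97))
E
```

```text
rack [ 0.5127 -0.2963] 8.71 15 rms [1.8 2.1]
[[0.4149, -0.3113], [0.4801, -0.3013], [0.5453, -0.2913], [0.6106, -0.2813]]
side [ 0.5128 -0.297   0.1569]
top [ 0.5126 -0.2955  0.1469]
z [-0.004 -0.002 -0.002 -0.001 -0.001 -0.     0.     0.001  0.001  0.003
  0.006  0.007  0.007  0.008  0.008  0.009  0.01   0.01   0.01   0.01
  0.01   0.01   0.012  0.012  0.012]
manifold [0.4905 0.2584] 3.69 15 rms [2.5 1.8]
[[0.3917, 0.252], [0.4575, 0.2562], [0.5234, 0.2605], [0.5893, 0.2647]]
side [0.4914 0.259  0.0619]
top [0.4899 0.2578 0.0668]
z [-0.002 -0.001  0.01   0.061  0.062  0.062  0.063  0.064  0.064  0.065
  0.065  0.066  0.066  0.066  0.068  0.068  0.069  0.069]
holder [0.5268 0.012 ] 4.72 16 rms [2.6 1.3]
[[0.4371, 0.0046], [0.4969, 0.0096], [0.5567, 0.0145], [0.6165, 0.0195]]
side [0.5272 0.0114 0.0761]
top [0.5263 0.0127 0.089 ]
z [0.016 0.019 0.019 0.019 0.02  0.02  0.021 0.022 0.022 0.022 0.022 0.023
 0.023 0.024 0.025 0.025 0.062 0.067]
bottle [(array([ 0.764,  0.158, -0.001]), 0.82), (array([ 0.492,  0.259, -0.002]), 0.69), (array([0.77 , 0.158, 0.002]), 0.65)]
cup [(array([ 0.757, -0.192, -0.001]), 0.64), (array([0.39 , 0.252, 0.063]), 0.34), (array([ 0.757, -0.194,  0.   ]), 0.59)]
brush [(array([0.788, 0.005, 0.001]), 0.68), (array([ 0.785,  0.   , -0.002]), 0.97), (array([0.496, 0.008, 0.019]), 0.28)]
t 2.8 tcp [ 0.2513 -0.5722  0.2225] yaw 113.71 tilt [-0. -0.] w 1.006 F [ 0.1  0.4 -0.2]
(0.5, 0, 0.25, 97) -> [-45.78  42.39  -2.75] twist 16.71
```

Run:
```python
from h import *
rows((.5,0,.25,93.7),(.5893,.2647,.18,93.7))
```

```text
t 2.8 tcp [ 0.2513 -0.5722  0.2225] yaw 113.71 tilt [-0. -0.] w 1.006 F [ 0.1  0.4 -0.2]
(0.5, 0, 0.25, 93.7) -> [-45.78  42.39  -2.75] twist 20.01
(0.5893, 0.2647, 0.18, 93.7) -> [-64.6   63.04   4.25] twist 20.01
```

Request:
carry_out([
  [[-4.2, 4, -2.7], 8],
  [[-8.4, 8, -2.7], 16],
  [[-45.8, 42.4, -2.7], 20],
  [[-45.8, 42.4, -2.7], 20],
  [[-45.8, 42.4, -2.7], 20],
  [[-45.8, 42.4, -2.7], 20],
  [[-45.8, 42.4, -2.7], 20],
  [[-45.8, 42.4, -2.7], 20],
  [[-45.8, 42.4, -2.7], 20],
  [[-45.8, 42.4, -2.7], 20],
  [[-45.8, 42.4, -2.7], 20],
  [[-45.8, 42.4, -2.7], 20],
  [[-45.8, 42.4, -2.7], 20],
  [[-45.8, 42.4, -2.7], 20],
], gripper=1)

```text
time_s: 4.2
tcp_pos: [0.5016, 0.0033, 0.2494]
ee_rot: [[-0.998, -0.069, 0.001], [-0.069, 0.998, 0.0], [-0.001, 0.0, -1.0]]
wrist_force: [-0.1, -0.2, 0.3]
gripper_width: 0.998
```

Run:
```python
from h import *
rows((.5893,.2647,.13,93.7),(.5893,.2647,.076,93.7))
```

```text
t 4.2 tcp [0.5016 0.0033 0.2494] yaw 93.97 tilt [0.0006 0.0003] w 0.998 F [-0.1 -0.2  0.3]
(0.5893, 0.2647, 0.13, 93.7) -> [-10.55  25.47  11.95] twist 0.27
(0.5893, 0.2647, 0.076, 93.7) -> [-10.55  25.47  17.35] twist 0.27
```

Request:
carry_out([
  [[-10.55, 25.45, 8], 0.3],
  [[-10.55, 25.45, 8], 0.3],
  [[-10.55, 25.45, 8], 0.3],
  [[-10.55, 25.45, 8], 0.3],
  [[-10.55, 25.45, 8], 0.3],
  [[-10.55, 25.45, 8], 0.3],
  [[-10.55, 25.45, 8], 0.3],
  [[-10.55, 25.45, 12], 0.3],
  [[-10.55, 25.45, 15], 0.3],
  [[-10.55, 25.45, 17.3], 0.3],
  [[-10.55, 25.45, 17.3], 0.3],
  [[-10.55, 25.45, 17.3], 0.3],
])

```text
time_s: 5.4
tcp_pos: [0.5898, 0.2636, 0.0773]
ee_rot: [[-0.998, -0.064, 0.001], [-0.064, 0.998, -0.0], [-0.001, -0.0, -1.0]]
wrist_force: [0.3, 0.2, 0.7]
gripper_width: 0.997
```

Run:
```python
from h import *
rows()
a=r.capture("side");b=r.capture("top")
im=np.hstack([cv2.resize(a[340:470,220:480],(520,260)),cv2.resize(b[200:400,90:290],(260,260))])
cv2.imwrite("pics/c1.png",im[:,:,::-1])
```

```text
t 5.4 tcp [0.5898 0.2636 0.0773] yaw 93.65 tilt [ 0.0012 -0.0001] w 0.997 F [0.3 0.2 0.7]
```

View pics/c1.png

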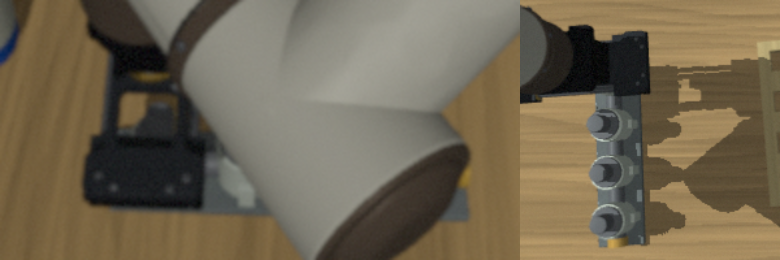

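The side view shows the post at px (155, 120) of the crop, between the open fingers. I'll close and lift.

Request:
carry_out([
  [[0, 0, 0], 0],
  [[0, 0, 0], 0],
  [[0, 0, 0], 0],
  [[0, 0, 0], 0],
  [[0, 0, 0], 0],
  [[0, 0, 0], 0],
  [[0, 0, 0], 0],
  [[0, 0, 0], 0],
  [[0, 0, -1], 0],
  [[0, 0, -2], 0],
  [[0, 0, -6], 0],
  [[0, 0, -8], 0],
  [[0, 0, -8], 0],
], gripper=-1)

```text
time_s: 6.8
tcp_pos: [0.5925, 0.2658, 0.1642]
ee_rot: [[-0.998, -0.065, 0.012], [-0.064, 0.998, 0.007], [-0.013, 0.006, -1.0]]
wrist_force: [0.6, 0.5, -0.3]
gripper_width: 0.267
```

Run:
```python
from h import *
for k in ["holder"]:
    o,w=collect(["well0"]); p,s,res,m=fit(k,o[:,:2]);print(k,np.round(p[:2],4),round(np.degrees(p[2]),2),m,np.round(s,4).tolist())
print([(c,np.round(d["centre"],4),round(d["confidence"],2)) for c in("side","top") for d in r.place_of(c,"cap0")])
a=np.degrees(p[2])+90
rows((*s[3],.13,a),(*s[3],.034,a))
```

```text
holder [0.5275 0.0093] 2.01 3 [[0.4375, 0.0061], [0.4975, 0.0082], [0.5574, 0.0103], [0.6174, 0.0124]]
[('side', array([0.5253, 0.257 , 0.0653]), 0.72), ('top', array([0.5212, 0.2607, 0.0656]), 0.94), ('top', array([0.3938, 0.2503, 0.0693]), 0.85)]
t 7.1 tcp [0.5896 0.264  0.1574] yaw 93.65 tilt [0.0016 0.0006] w 0.268 F [ 0.2 -0.2 -0.3]
(np.float64(0.6174114325911362), np.float64(0.012446087943122788), 0.13, np.float64(92.011819215007)) -> [ -1.17 -25.29   2.73] twist 1.64
(np.float64(0.6174114325911362), np.float64(0.012446087943122788), 0.034, np.float64(92.011819215007)) -> [ -1.15 -25.29  12.33] twist 1.64
```

Run:
```python
from h import *
rows((.6165,.0193,.075,94.7))
```

```text
t 7.1 tcp [0.5896 0.264  0.1574] yaw 93.65 tilt [0.0016 0.0006] w 0.268 F [ 0.2 -0.2 -0.3]
(0.6165, 0.0193, 0.075, 94.7) -> [ -1.11 -24.6    8.23] twist -1.05
```

Request:
carry_out([
  [[-0.3, -5, 0], 0],
  [[-0.6, -10, 0], 0],
  [[-0.8, -15, 0], -1],
  [[-1, -20, 0], -1],
  [[-1.1, -24.6, 2], -1],
  [[-1.1, -24.6, 5], -1],
  [[-1.1, -24.6, 8.2], -1],
  [[-1.1, -24.6, 8.2], -1],
  [[-1.1, -24.6, 8.2], -1],
  [[-1.1, -24.6, 8.2], -1],
])

```text
time_s: 8.1
tcp_pos: [0.6177, 0.0199, 0.0769]
ee_rot: [[-0.997, -0.082, 0.004], [-0.082, 0.997, 0.001], [-0.004, 0.0, -1.0]]
wrist_force: [0.7, 0.5, 0.6]
gripper_width: 0.266
```

Run:
```python
from h import *
rows()
a=r.capture("side");b=r.capture("top")
im=np.hstack([cv2.resize(a[240:340,240:440],(500,250)),cv2.resize(b[200:380,220:400],(250,250))])
cv2.imwrite("pics/c2.png",im[:,:,::-1])
o,w=collect(["well0"],new=False); p,s,res,m=fit("holder",o[:,:2]);print(np.round(p[:2],4),round(np.degrees(p[2]),2),m,np.round(s,4).tolist())
print([(c,np.round(d["centre"],4),round(d["confidence"],2)) for c in("side","top") for d in r.place_of(c,"cap0")])
```

```text
t 8.1 tcp [0.6177 0.0199 0.0769] yaw 94.72 tilt [0.0044 0.0008] w 0.266 F [0.7 0.5 0.6]
[0.5269 0.0121] 4.99 8 [[0.4372, 0.0043], [0.497, 0.0095], [0.5567, 0.0147], [0.6165, 0.0199]]
[('side', array([0.3878, 0.2514, 0.0591]), 0.91), ('side', array([0.5273, 0.2572, 0.0629]), 0.69), ('side', array([0.4536, 0.2576, 0.0628]), 0.59)]
```

View pics/c2.png

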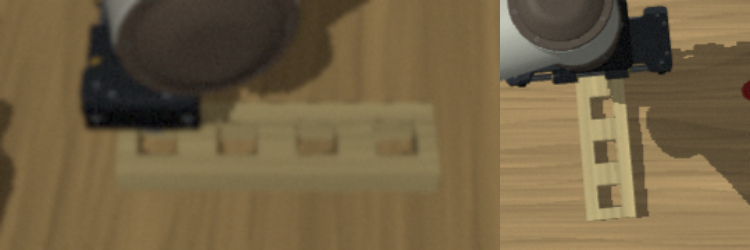

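The hand hides the cap in both views. The holder hasn't moved, with wells at crop px (158, 140)–(395, 140) in the side view. I'll lower slowly and watch the force.

Request:
carry_out([
  [[0.1, 0, 0.5], 0],
  [[0.1, 0, 1.2], 0],
  [[0.1, 0, 1.8], 0],
  [[0.1, 0, 2.4], 0],
  [[0.1, 0, 3], 0],
  [[0.1, 0, 3.4], 0],
  [[0.1, 0, 3.8], 0],
  [[0.1, 0, 3.8], 0],
  [[0.1, 0, 3.8], 0],
])

```text
time_s: 9.3
tcp_pos: [0.6161, 0.0197, 0.043]
ee_rot: [[-0.996, -0.084, 0.004], [-0.084, 0.997, 0.0], [-0.004, -0.0, -1.0]]
wrist_force: [-8.7, 2.4, 23.7]
gripper_width: 0.263
```

Request:
carry_out([
  [[0, 0, -0.3], 0],
  [[0.2, 0, -0.3], 0],
  [[0.25, 0, -0.1], 0],
  [[0.25, 0, 0.1], 0],
  [[0.25, 0, 0.3], 0],
  [[0.25, 0, 0.3], 0],
])

```text
time_s: 9.9
tcp_pos: [0.615, 0.0198, 0.0431]
ee_rot: [[-0.996, -0.085, 0.007], [-0.085, 0.996, -0.001], [-0.007, -0.001, -1.0]]
wrist_force: [-3.8, 1.6, 17.2]
gripper_width: 0.269
```

Run:
```python
from h import *
rows();print(r.sense()["moment"])
a=r.capture("side");b=r.capture("top")
im=np.hstack([cv2.resize(a[240:340,240:440],(500,250)),cv2.resize(b[200:380,220:400],(250,250))])
o,w=collect(["well0"],new=False); p,s,res,m=fit("holder",o[:,:2]);print(np.round(p[:2],4),round(np.degrees(p[2]),2),m,np.round(s,4).tolist())
```

```text
t 9.9 tcp [0.615  0.0198 0.0431] yaw 94.89 tilt [ 0.0071 -0.0005] w 0.269 F [-3.8  1.6 17.2]
[ 0.42557563  1.3055259  -0.08144606]
[0.5269 0.0113] 4.13 8 [[0.4371, 0.0049], [0.497, 0.0092], [0.5568, 0.0135], [0.6167, 0.0178]]
```

Request:
carry_out([
  [[0, 0, -4], 0],
  [[0, 0, -8], 8],
  [[0, 0, -13], 16],
  [[0, 0, -18], 24],
  [[0, 0, -18], 32],
  [[0, 0, -18], 40],
  [[0, 0, -18], 48],
  [[0, 0, -18], 56],
  [[0, 0, -18], 64],
  [[0, 0, -18], 72],
  [[0, 0, -18], 80],
  [[0, 0, -18], 88],
  [[0, 0, -18], 90],
  [[0, 0, -18], 90],
])

```text
time_s: 11.5
tcp_pos: [0.6195, -0.0386, 0.2145]
ee_rot: [[-0.173, 0.985, -0.001], [0.982, 0.172, 0.077], [0.077, 0.012, -0.997]]
wrist_force: [-0.2, 0.1, 0.3]
gripper_width: 0.267
```

Run:
```python
from h import *
rows();print(r.sense()["joints"])
a=r.capture("side");b=r.capture("top")
K=r.calibration("side")
def proj(c,P):
    K=r.calibration(c);T=np.linalg.inv(K["world_from_camera"]);q=(T@np.append(P,1))[:3]*[1,-1,-1]
    return cv2.projectPoints(q[None],np.zeros(3),np.zeros(3),K["camera_matrix"],K["D"])[0].ravel()
t=r.sense()["tcp_pos"];u,v=proj("side",t);print("tcp px",u,v)
u,v=int(u),int(v);im=cv2.resize(a[max(v-50,0):v+50,u-60:u+60],(720,600),interpolation=cv2.INTER_CUBIC)
cv2.imwrite("pics/c3.png",im[:,:,::-1])
print([(c,np.round(d["centre"],4),round(d["confidence"],2)) for c in("side","top") for d in r.place_of(c,"cap0")])
```

```text
t 11.5 tcp [ 0.6195 -0.0386  0.2145] yaw 9.91 tilt [-0.0015  0.0774] w 0.267 F [-0.2  0.1  0.3]
[   9.06317168   22.19387997    1.17474011   -4.73130437  -68.43050411
 -177.40604627]
tcp px 300.0090504747799 198.97720539863337
[('side', array([0.5269, 0.2611, 0.0664]), 0.83), ('side', array([ 0.6234, -0.0367,  0.1959]), 0.79), ('side', array([0.3897, 0.2526, 0.0604]), 0.72), ('side', array([0.4605, 0.256 , 0.0629]), 0.69)]
```

View pics/c3.png

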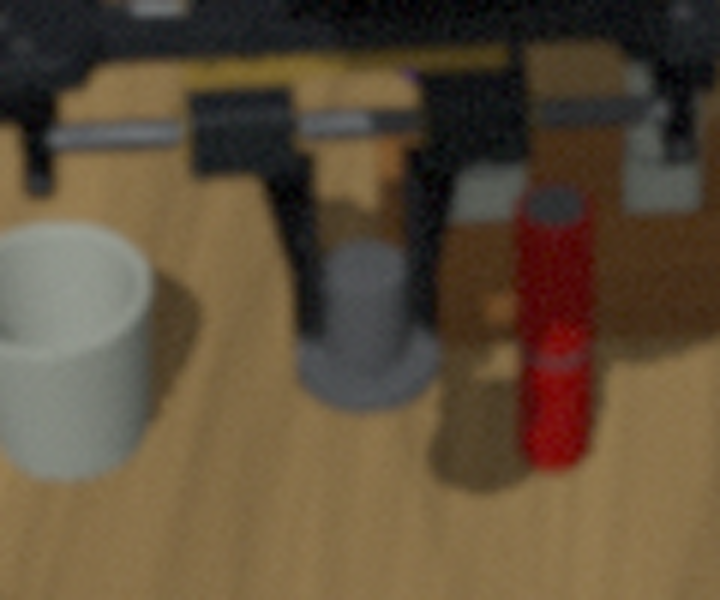

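The crop shows the cap upright at (365, 330) between the fingers. The last joint is at its limit and that has tilted the tool by about 4°. I'll turn back and check whether the tilt goes.

Request:
carry_out([
  [[0, 0, 0], -8],
  [[0, 0, 0], -16],
  [[0, 0, 0], -24],
  [[0, 0, 0], -32],
  [[0, 0, 0], -40],
  [[0, 0, 0], -48],
  [[0, 0, 0], -56],
  [[0, 0, 0], -64],
  [[0, 0, 0], -72],
  [[0, 0, 0], -80],
  [[0, 0, 0], -85],
  [[0, 0, 0], -85],
])

```text
time_s: 12.9
tcp_pos: [0.62, -0.0351, 0.2161]
ee_rot: [[-0.996, -0.092, 0.001], [-0.092, 0.993, 0.077], [-0.008, 0.077, -0.997]]
wrist_force: [0.2, 0.6, 0.7]
gripper_width: 0.267
```

Run:
```python
from h import *
rows();s=r.sense();print(np.round(s["joints"],2));print(np.round(s["ee_rot"],4))
```

```text
t 12.9 tcp [ 0.62   -0.0351  0.2161] yaw 95.31 tilt [0.0008 0.0773] w 0.267 F [0.2 0.6 0.7]
[  9.4   22.08   1.21  -4.7  -68.43 -92.42]
[[-9.957e-01 -9.220e-02  8.000e-04]
 [-9.180e-02  9.928e-01  7.730e-02]
 [-8.000e-03  7.690e-02 -9.970e-01]]
```

Request:
carry_out([
  [[0, 0, 0], -8.5],
  [[0, 0, 0], -17],
  [[0, 0, 0], -25.5],
  [[0, 0, 0], -34],
  [[0, 0, 0], -42.5],
  [[0, 0, 0], -51],
  [[0, 0, 0], -59.5],
  [[0, 0, 0], -68],
  [[0, 0, 0], -76.5],
  [[0, 0, 0], -85],
  [[0, 0, 0], -93.5],
  [[0, 0, 0], -102],
  [[0, 0, 0], -110.5],
  [[0, 0, 0], -119],
  [[0, 0, 0], -127.5],
  [[0, 0, 0], -136],
  [[0, 0, 0], -144.5],
  [[0, 0, 0], -153],
  [[0, 0, 0], -161],
  [[0, 0, 0], -165],
])

```text
time_s: 14.9
tcp_pos: [0.6199, -0.0343, 0.2162]
ee_rot: [[0.986, -0.166, 0.001], [-0.165, -0.983, 0.077], [-0.012, -0.076, -0.997]]
wrist_force: [0.1, 0.5, -0.3]
gripper_width: 0.265
```

Request:
carry_out([
  [[0, 0, 0], -8.5],
  [[0, 0, 0], -17],
  [[0, 0, 0], -25.5],
  [[0, 0, 0], -34],
  [[0, 0, 0], -42.5],
  [[0, 0, 0], -51],
  [[0, 0, 0], -59.5],
  [[0, 0, 0], -68],
  [[0, 0, 0], -76.5],
  [[0, 0, 0], -85],
  [[0, 0, 0], -93.5],
  [[0, 0, 0], -102],
  [[0, 0, 0], -107],
  [[0, 0, 0], -109],
  [[0, 0, 0], -109],
])

```text
time_s: 16.4
tcp_pos: [0.6169, -0.0173, 0.2176]
ee_rot: [[-0.139, 0.99, 0.005], [0.989, 0.139, 0.054], [0.053, 0.013, -0.999]]
wrist_force: [0.0, 0.5, -0.8]
gripper_width: 0.267
```

Run:
```python
from h import *
rows();s=r.sense();print(np.round(s["joints"],2));print(np.round(s["ee_rot"],4))
```

```text
t 16.4 tcp [ 0.6169 -0.0173  0.2176] yaw 7.96 tilt [0.0053 0.0539] w 0.267 F [ 0.   0.5 -0.8]
[ 1.1860e+01  2.1400e+01 -1.1000e-01 -3.2000e+00 -6.7590e+01  1.7732e+02]
[[-0.139   0.9903  0.0053]
 [ 0.9889  0.1385  0.0539]
 [ 0.0526  0.0127 -0.9985]]
```

Request:
carry_out([
  [[0, 0, 0], -2],
  [[0, 0, 0], -3.4],
  [[0, 0, 0], -3.4],
  [[0, 0, 0], -3.4],
])

```text
time_s: 16.8
tcp_pos: [0.6143, -0.0052, 0.2182]
ee_rot: [[-0.178, 0.984, 0.01], [0.983, 0.177, 0.036], [0.034, 0.016, -0.999]]
wrist_force: [-0.0, -0.1, -0.7]
gripper_width: 0.263
```

Run:
```python
from h import *
rows();s=r.sense();print(np.round(s["joints"],2));print(np.round(s["ee_rot"],4))
```

```text
t 16.8 tcp [ 0.6143 -0.0052  0.2182] yaw 10.21 tilt [0.0096 0.0359] w 0.263 F [-0.  -0.1 -0.7]
[ 13.61  20.91  -1.17  -2.03 -66.91 177.4 ]
[[-0.1778  0.984   0.0096]
 [ 0.9835  0.1773  0.0359]
 [ 0.0336  0.0158 -0.9993]]
```

Request:
carry_out([
  [[0, 0, 0], -3],
  [[0, 0, 0], -6.5],
  [[0, 0, 0], -6.5],
  [[0, 0, 0], -6.5],
  [[0, 0, 0], -6.5],
])

```text
time_s: 17.3
tcp_pos: [0.6076, 0.0168, 0.2181]
ee_rot: [[-0.25, 0.968, 0.021], [0.968, 0.251, 0.001], [-0.004, 0.021, -1.0]]
wrist_force: [0.3, -0.7, -0.3]
gripper_width: 0.268
```

Run:
```python
from h import *
rows();s=r.sense();print(np.round(s["joints"],2));print(np.round(s["ee_rot"],4))
```

```text
t 17.3 tcp [0.6076 0.0168 0.2181] yaw 14.51 tilt [0.0212 0.0012] w 0.268 F [ 0.3 -0.7 -0.3]
[ 16.98  19.92  -3.55   0.32 -65.35 177.4 ]
[[-0.2505  0.9679  0.0212]
 [ 0.9681  0.2505  0.0012]
 [-0.0042  0.0208 -0.9998]]
```

The tilt is nearly gone, with 1.2° left about the y axis, which does no harm when the jaws lie along y. Next I'll measure the held cap against the wells and caps from masks, so camera bias cancels out.

```bash
cat >> h.py <<'E'
_cal={}
def proj(c,P):
    if c not in _cal:_cal[c]=r.calibration(c)
    K=_cal[c];T=np.linalg.inv(K["world_from_camera"]);P=np.atleast_2d(P)
    q=(P@T[:3,:3].T+T[:3,3])*[1,-1,-1]
    return cv2.projectPoints(q,np.zeros(3),np.zeros(3),K["camera_matrix"],K["D"])[0].reshape(-1,2)
def ring(x,y,z,rad):
    a=np.linspace(0,2*np.pi,40,endpoint=False);return np.c_[x+rad*np.cos(a),y+rad*np.sin(a),np.full(40,z)]
def sil(c,parts):
    """silhouette of a union of convex parts (point sets), drawn 8x finer"""
    m=np.zeros((480*4,640*4),np.uint8)
    for p in parts:
        h=cv2.convexHull(proj(c,p).astype(np.float32)); cv2.fillConvexPoly(m,np.round((h+.5)*4).astype(int),1)
    return cv2.resize(m.astype(np.float32),(640,480),interpolation=cv2.INTER_AREA)
def cap_parts(x,y,z):
    return [np.r_[ring(x,y,z,.021),ring(x,y,z+.007,.021)],np.r_[ring(x,y,z+.007,.012),ring(x,y,z+.038,.012)]]
def holder_parts(x,y,a):
    c,s=np.cos(a),np.sin(a);b=np.array([[i*.12,j*.033] for i in(-1,1) for j in(-1,1)])@np.array([[c,s],[-s,c]])+[x,y]
    return [np.r_[np.c_[b,np.zeros(4)],np.c_[b,np.full(4,.022)]]]
def tube_parts(x,y,z0,z1):
    return [np.r_[ring(x,y,z0,.014),ring(x,y,z1,.014)]]
def masks(c,t,minc=.3):
    return [(d["pixels"],d["confidence"]) for d in r.cut_out(c,t) if d["confidence"]>minc and d["pixels"].sum()>20]
def cen(m): 
    v,u=np.nonzero(m>.5) if m.dtype!=bool else np.nonzero(m); return np.array([u.mean(),v.mean()])
def cenw(m):
    v,u=np.mgrid[:480,:640];return np.array([(u*m).sum(),(v*m).sum()])/m.sum()
def refine(obs,make,p0):
    """obs: list of (camera, mask); make(p)->parts; fit p by smoothed mask difference"""
    from scipy.optimize import minimize
    g=lambda m:cv2.GaussianBlur(m.astype(np.float32),(0,0),1.5)
    O=[(c,g(m)) for c,m in obs]
    f=lambda q:sum(((g(sil(c,make(q)))-m)**2).sum() for c,m in O)
    n=len(p0);S=np.vstack([p0]+[np.array(p0)+.004*np.eye(n)[i]*(5 if n==3 and i==2 and False else 1) for i in range(n)])
    res=minimize(f,p0,method="Nelder-Mead",options=dict(initial_simplex=S,xatol=2e-5,fatol=1e-3,maxiter=120))
    return res.x,res.fun/sum(m.sum() for _,m in O)
E
python3 - <<'E'
from h import *
cv2.imwrite("pics/s3.png",r.capture("side")[:,:,::-1])
t=r.sense();p=t["tcp_pos"];z=t["ee_rot"][:,2];pred=p+.013*z;print("pred cap",pred.round(4),"yaw dir",t["ee_rot"][:,1].round(3))
for m,c in masks("side","cap0"):
    u=cen(m);best=min([("held",*pred)]+[("s%d"%i,*q,.064) for i,q in enumerate([[0.3917,0.252],[0.4575,0.2562],[0.5234,0.2605],[0.5893,0.2647]])],key=lambda b:np.hypot(*(cenw(sil("side",cap_parts(*b[1:])))-u)))
    x,e=refine([("side",m)],lambda q:cap_parts(q[0],q[1],best[3]),best[1:3])
    print(best[0],np.round(best[1:3],4),"fit",x.round(4),"err",round(e,3),"px",m.sum(),round(c,2))
for m,c in masks("side","holder"):
    x,e=refine([("side",m)],lambda q:holder_parts(*q),[.5268,.012,.084]);print("holder",x.round(4),round(e,3),m.sum(),round(c,2))
rows()
E
```

```text
pred cap [0.6079 0.0166 0.2051] yaw dir [0.968 0.25  0.021]
s1 [0.4575 0.2562] fit [0.4577 0.2551] err 0.046 px 587 0.86
s0 [0.3917 0.252 ] fit [0.3904 0.2523] err 0.004 px 696 0.85
held [0.6079 0.0166] fit [0.6062 0.0285] err 0.055 px 510 0.78
s2 [0.5234 0.2605] fit [0.5239 0.261 ] err 0.006 px 652 0.66
holder [0.526  0.0129 0.0875] 0.061 4055 0.71
t 17.45 tcp [0.6076 0.0165 0.218 ] yaw 14.48 tilt [0.0211 0.0012] w 0.267 F [-0.5 -0.1 -0.5]
```

View pics/s3.png

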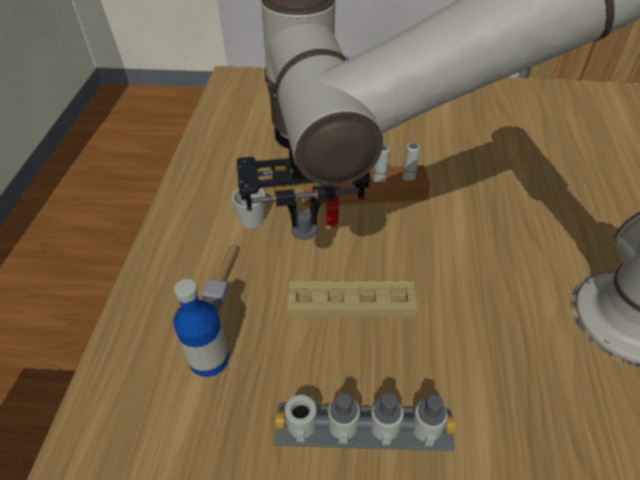

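The socket caps sit at px (344–433, 410), the opened socket at (300, 415), and the holder at (352, 298) hasn't moved. The held cap is at (303, 228). My silhouette left out its stem, so I'll refit with it.

Run:
```python
from h import *
t=r.sense();p=t["tcp_pos"];R=t["ee_rot"];pred=p+.013*R[:,2]
def held(q):
    P=cap_parts(0,0,0)+[np.r_[ring(0,0,0,.0125),ring(0,0,-.009,.0125)]]
    A=np.c_[[0,0,1.][0:0]] if 0 else None
    z=-R[:,2];x=np.cross([0,1,0],z);x/=np.linalg.norm(x);M=np.c_[x,np.cross(z,x),z]
    return [a@M.T+q for a in P]
for m,c in masks("side","cap0"):
    if np.hypot(*(cen(m)-[303,225]))<15:
        x,e=refine([("side",m)],lambda q:held([q[0],q[1],pred[2]]),pred[:2]);print(pred.round(4),x.round(4),round(e,3))
        x,e=refine([("side",m)],lambda q:held(q),pred);print("free z",x.round(4),round(e,3))
```

```text
[0.6079 0.0165 0.205 ] [0.6066 0.0283] 0.054
free z [0.6077 0.0213 0.1975] 0.045
```

Run:
```python
from h import *
t=r.sense();p=t["tcp_pos"];R=t["ee_rot"];pred=p+.013*R[:,2]
a=cv2.imread("pics/s3.png")
k=8;u0,v0=265,180
im=cv2.resize(a[v0:v0+70,u0:u0+80],None,fx=k,fy=k,interpolation=cv2.INTER_CUBIC)
raw=im.copy()
f=lambda q:np.round((q+.5-[u0,v0])*k).astype(int)
z=-R[:,2]
def rr(h,rad,col):
    cv2.polylines(im,[f(proj("side",ring(*(pred+z*h),rad)))],True,col,1)
rr(0,.021,(0,255,0));rr(.007,.021,(0,255,0));rr(.038,.012,(0,0,255));rr(-.009,.0125,(255,0,0))
cv2.circle(im,tuple(f(proj("side",p))[0]),4,(0,255,255),-1)
for m,c in masks("side","cap0"):
    if np.hypot(*(cen(m)-[303,225]))<15:
        cs,_=cv2.findContours(m.astype(np.uint8),0,2)
        for q in cs: cv2.polylines(im,[f(q[:,0].astype(float))],True,(255,255,0),1)
cv2.imwrite("pics/c4.png",im)
```

```text
(no output)
```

View pics/c4.png

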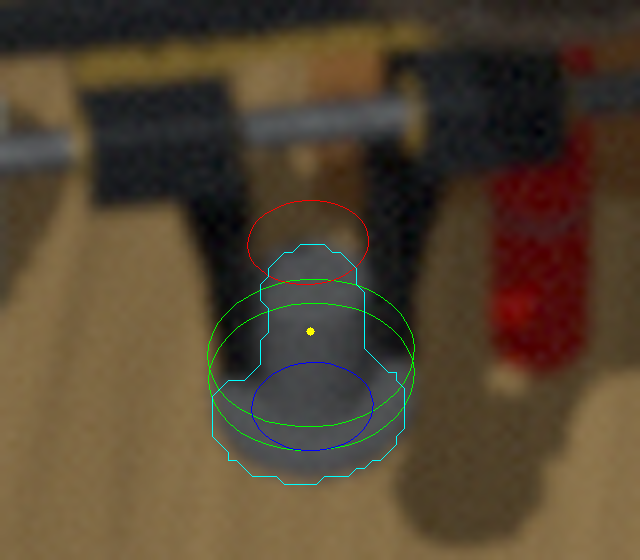

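Fingertips and cap both appear about 5 px lower than predicted, so the cap sits about 7 mm lower in the hand than I assumed. That means the earlier stop at TCP z 0.043 was the cap already seated, with its flange on the plate. I'll turn back to that orientation and set it down there again.

Request:
carry_out([
  [[0, 0, 0], 8.5],
  [[0, 0, 0], 17],
  [[0, 0, 0], 25.5],
  [[0, 0, 0], 34],
  [[0, 0, 0], 42.5],
  [[0, 0, 0], 51],
  [[0, 0, 0], 59.5],
  [[0, 0, 0], 68],
  [[0, 0, 0], 76.5],
  [[0, 0, 0], 85],
  [[0, 0, 0], 93.5],
  [[0, 0, 0], 102],
  [[0, 0, 0], 110.5],
  [[0, 0, 0], 119],
  [[0, 0, 0], 127.5],
  [[0, 0, 0], 136],
  [[0, 0, 0], 144.5],
  [[0, 0, 0], 153],
  [[0, 0, 0], 160],
  [[0, 0, 0], 160],
])

```text
time_s: 19.55
tcp_pos: [0.6076, 0.0163, 0.218]
ee_rot: [[0.566, -0.824, 0.021], [-0.824, -0.566, 0.001], [0.011, -0.018, -1.0]]
wrist_force: [0.7, -0.3, 0.6]
gripper_width: 0.267
```

Request:
carry_out([
  [[0, 0, 0], 8.5],
  [[0, 0, 0], 17],
  [[0, 0, 0], 25.5],
  [[0, 0, 0], 34],
  [[0, 0, 0], 42.5],
  [[0, 0, 0], 51],
  [[0, 0, 0], 59.5],
  [[0, 0, 0], 68],
  [[0, 0, 0], 76.5],
  [[0, 0, 0], 85],
  [[0, 0, 0], 93.5],
  [[0, 0, 0], 102],
  [[0, 0, 0], 110.5],
  [[0, 0, 0], 117],
  [[0, 0, 0], 119.5],
  [[0, 0, 0], 119.5],
  [[0, 0, 0], 119.5],
])

```text
time_s: 21.25
tcp_pos: [0.6076, 0.0162, 0.218]
ee_rot: [[-0.996, -0.089, 0.021], [-0.089, 0.996, 0.001], [-0.021, -0.001, -1.0]]
wrist_force: [1.2, 0.5, -0.3]
gripper_width: 0.267
```

Run:
```python
from h import *
rows((.615,.0195,.075,94.7),(.615,.0195,.045,94.7));print(r.sense()["joints"].round(1))
```

```text
t 21.25 tcp [0.6076 0.0162 0.218 ] yaw 95.11 tilt [0.021  0.0011] w 0.267 F [ 1.2  0.5 -0.3]
(0.615, 0.0195, 0.075, 94.7) -> [-0.46  0.27 14.31] twist 0.41
(0.615, 0.0195, 0.045, 94.7) -> [-0.4   0.28 17.31] twist 0.41
[  16.9   19.9   -3.6    0.3  -65.3 -101.9]
```

Request:
carry_out([
  [[-0.45, 0.3, 4], 0.4],
  [[-0.45, 0.3, 8.5], 0.4],
  [[-0.45, 0.3, 12.5], 0.4],
  [[-0.45, 0.3, 13.5], 0.4],
  [[-0.4, 0.3, 14.3], 0.4],
  [[-0.4, 0.3, 15], 0.4],
  [[-0.4, 0.3, 15.6], 0.4],
  [[-0.4, 0.3, 16.2], 0.4],
  [[-0.4, 0.3, 16.8], 0.4],
  [[-0.4, 0.3, 17.2], 0.4],
  [[-0.4, 0.3, 17.2], 0.4],
  [[-0.4, 0.3, 17.2], 0.4],
])

```text
time_s: 22.45
tcp_pos: [0.6151, 0.0198, 0.0462]
ee_rot: [[-0.996, -0.082, 0.021], [-0.082, 0.997, 0.001], [-0.021, -0.001, -1.0]]
wrist_force: [-0.1, 0.8, 0.7]
gripper_width: 0.266
```

Nothing touches at 0.046, as predicted. I'll release, lift and move off to look.

Request:
carry_out([
  [[0, 0, 0], 0],
  [[0, 0, 0], 0],
  [[0, 0, 0], 0],
  [[0, 0, 0], 0],
  [[0, 0, 0], 0],
  [[0, 0, -2], 0],
  [[0, 0, -5], 0],
  [[0, 0, -10], 0],
  [[0, 0, -14], 0],
  [[0, -5, -16], 0],
  [[0, -10, -18], 0],
  [[0, -15, -18], 0],
  [[0, -20, -18], 0],
  [[0, -25, -18], 0],
  [[0, -25, -18], 0],
  [[0, -25, -18], 0],
], gripper=1)

```text
time_s: 24.05
tcp_pos: [0.6314, -0.2312, 0.2255]
ee_rot: [[-0.997, -0.079, 0.02], [-0.079, 0.997, 0.001], [-0.02, -0.0, -1.0]]
wrist_force: [-0.2, 0.2, -0.3]
gripper_width: 1.003
```

Run:
```python
from h import *
rows()
a=r.capture("side")
print([(c,np.round(d["centre"],4),round(d["confidence"],2)) for c in("side",) for d in r.place_of(c,"cap0")])
for m,c in masks("side","cap0"):
    if cen(m)[1]<330:
        x,e=refine([("side",m)],lambda q:cap_parts(q[0],q[1],.022),[.6165,.0197]);print(x.round(4),round(e,3))
im=np.hstack([cv2.resize(a[240:340,240:440],(500,250)),cv2.resize(a[130:230,270:470],(300,250))])
cv2.imwrite("pics/c5.png",im[:,:,::-1])
```

```text
t 24.05 tcp [ 0.6314 -0.2312  0.2255] yaw 94.53 tilt [0.0202 0.0014] w 1.003 F [-0.2  0.2 -0.3]
[('side', array([0.528 , 0.2612, 0.0636]), 0.95), ('side', array([0.3902, 0.2506, 0.0601]), 0.9), ('side', array([0.6179, 0.0176, 0.0221]), 0.74), ('side', array([0.4587, 0.2538, 0.0637]), 0.68)]
[0.6143 0.0212] 0.028
```

View pics/c5.png

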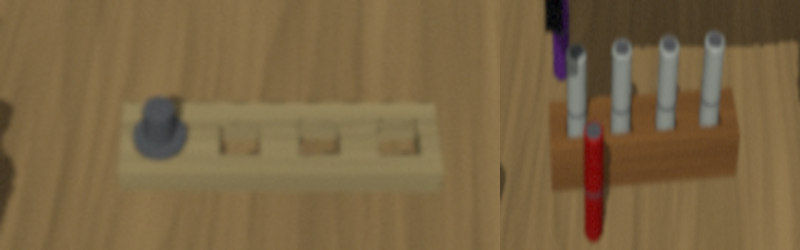

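The cap sits upright in well 3 (crop px (160, 130)), and all four tubes and the red look-alike are untouched. Next is tube 3, with the jaws part open to clear the red one.

Run:
```python
from h import *
rows((.6106,-.2813,.16,98.7),(.6106,-.2813,.094,98.7))
```

```text
t 24.2 tcp [ 0.6319 -0.2283  0.2263] yaw 94.79 tilt [0.021  0.0014] w 1.0 F [ 0.7 -0.5 -1.2]
(0.6106, -0.2813, 0.16, 98.7) -> [ 2.7  -5.11  6.58] twist -3.91
(0.6106, -0.2813, 0.094, 98.7) -> [ 2.84 -5.1  13.18] twist -3.91
```

Request:
carry_out([
  [[1.4, -2.6, 2], -2],
  [[2.7, -5.1, 4], -3.9],
  [[2.7, -5.1, 5], -3.9],
  [[2.7, -5.1, 6.6], -3.9],
  [[2.7, -5.1, 6.6], -3.9],
  [[2.75, -5.1, 9], -3.9],
  [[2.8, -5.1, 11], -3.9],
  [[2.8, -5.1, 13.2], -3.9],
  [[2.8, -5.1, 13.2], -3.9],
  [[2.8, -5.1, 13.2], -3.9],
  [[2.8, -5.1, 13.2], -3.9],
], gripper=0.25)

```text
time_s: 25.3
tcp_pos: [0.6124, -0.281, 0.0959]
ee_rot: [[-0.988, -0.152, 0.024], [-0.152, 0.988, 0.0], [-0.024, -0.003, -1.0]]
wrist_force: [0.0, 0.2, 0.8]
gripper_width: 0.628
```

Request:
carry_out([
  [[0, 0, 0], 0],
  [[0, 0, 0], 0],
  [[0, 0, 0], 0],
  [[0, 0, 0], 0],
  [[0, 0, 0], 0],
  [[0, 0, 0], 0],
], gripper=-1)

```text
time_s: 25.9
tcp_pos: [0.6125, -0.2811, 0.0961]
ee_rot: [[-0.988, -0.152, 0.024], [-0.152, 0.988, 0.0], [-0.024, -0.004, -1.0]]
wrist_force: [0.1, 0.0, 1.1]
gripper_width: 0.312
```

Request:
carry_out([
  [[0, 0, -1], 0],
  [[0, 0, -4], 0],
  [[0, 0, -8], 0],
  [[0, 0, -12], 0],
  [[0, 0, -16], 0],
  [[0, 0, -16], 0],
  [[0, 0, -16], 0],
])

```text
time_s: 26.6
tcp_pos: [0.6088, -0.281, 0.2578]
ee_rot: [[-0.988, -0.152, 0.027], [-0.152, 0.988, 0.0], [-0.027, -0.004, -1.0]]
wrist_force: [-0.0, 0.5, -1.8]
gripper_width: 0.315
```

Run:
```python
from h import *
rows((.591,.2647,.25,93.7),(.591,.2647,.165,93.7))
o,w=collect(["port0"]) ; print(o.round(4).tolist())
```

```text
t 26.6 tcp [ 0.6088 -0.281   0.2578] yaw 98.75 tilt [0.0273 0.    ] w 0.315 F [-0.   0.5 -1.8]
(0.591, 0.2647, 0.25, 93.7) -> [-6.53 54.21  0.73] twist 5.05
(0.591, 0.2647, 0.165, 93.7) -> [-6.3  54.25  9.23] twist 5.05
[[0.4585, 0.2533, 0.0616], [0.595, 0.2639, 0.066], [0.5195, 0.2583, 0.0641], [0.4775, -0.3026, 0.0106], [0.3899, 0.249, 0.061], [0.5235, 0.2592, 0.064], [0.5895, 0.2638, 0.0646], [0.4555, 0.2516, 0.0647]]
```

Request:
carry_out([
  [[-0.6, 5, 0.7], 0],
  [[-1.2, 10, 0.7], 2],
  [[-1.8, 15, 0.7], 4],
  [[-2.4, 20, 0.7], 5],
  [[-3, 25, 0.7], 5],
  [[-3.6, 30, 0.7], 5],
  [[-4.2, 35, 0.7], 5],
  [[-4.8, 40, 0.7], 5],
  [[-5.4, 45, 0.7], 5],
  [[-6, 50, 0.7], 5],
  [[-6.5, 54.1, 0.7], 5],
  [[-6.5, 54.1, 3], 5],
  [[-6.4, 54.1, 6], 5],
  [[-6.3, 54.1, 9.2], 5],
  [[-6.3, 54.1, 9.2], 5],
  [[-6.3, 54.1, 9.2], 5],
  [[-6.3, 54.1, 9.2], 5],
])

```text
time_s: 28.5
tcp_pos: [0.5909, 0.2639, 0.1643]
ee_rot: [[-0.998, -0.066, 0.024], [-0.066, 0.998, 0.002], [-0.024, 0.001, -1.0]]
wrist_force: [-0.2, -0.4, 0.4]
gripper_width: 0.311
```

Run:
```python
from h import *
rows((.591,.2637,.165,93.7))
a=r.capture("side");b=r.capture("top")
im=np.hstack([cv2.resize(a[350:460,250:390],(500,393)),cv2.resize(b[200:300,110:210],(300,300))] if 0 else [cv2.resize(a[350:460,250:390],(500,393)),cv2.resize(b[200:331,110:210],(300,393))])
cv2.imwrite("pics/c6.png",im[:,:,::-1])
```

```text
t 28.5 tcp [0.5909 0.2639 0.1643] yaw 93.78 tilt [0.024  0.0023] w 0.311 F [-0.2 -0.4  0.4]
(0.591, 0.2637, 0.165, 93.7) -> [-0.01 -0.03 -0.07] twist 0.08
```

View pics/c6.png

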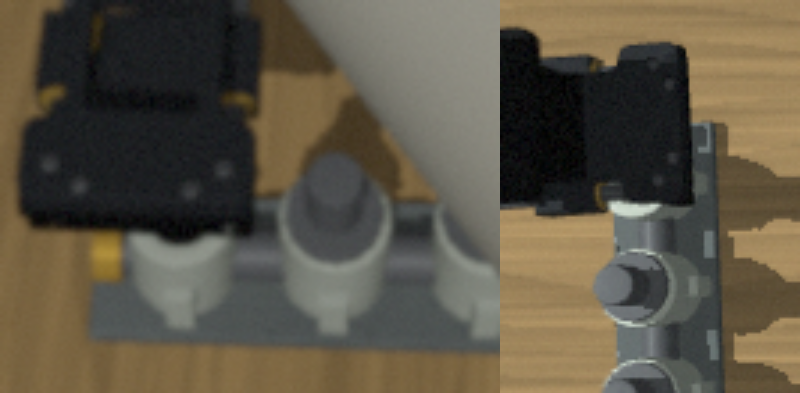

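The hand hides the fit, and the socket mouth at crop px (185, 245) lies right under it. I'll go down by feel.

Request:
carry_out([
  [[0.02, 0, 0.7], 0],
  [[0.04, 0, 1.4], 0],
  [[0.05, 0, 1.8], 0],
  [[0.06, 0, 2.2], 0],
  [[0.07, 0, 2.6], 0],
  [[0.07, 0, 2.6], 0],
  [[0.07, 0, 2.6], 0],
])

```text
time_s: 29.3
tcp_pos: [0.5907, 0.264, 0.1384]
ee_rot: [[-0.998, -0.066, 0.024], [-0.066, 0.998, 0.003], [-0.024, 0.001, -1.0]]
wrist_force: [-0.3, -1.3, -1.5]
gripper_width: 0.315
```

Request:
carry_out([
  [[0.02, 0, 0.5], 0],
  [[0.03, 0, 1], 0],
  [[0.04, 0, 1.5], 0],
  [[0.05, 0, 2], 0],
  [[0.06, 0, 2.4], 0],
  [[0.07, 0, 2.7], 0],
  [[0.07, 0, 2.7], 0],
  [[0.07, 0, 2.7], 0],
])

```text
time_s: 30.1
tcp_pos: [0.5913, 0.2644, 0.1139]
ee_rot: [[-0.997, -0.067, 0.027], [-0.067, 0.998, 0.004], [-0.027, 0.002, -1.0]]
wrist_force: [-1.5, -0.6, 8.2]
gripper_width: 0.309
```

Request:
carry_out([
  [[0, 0, 0.2], 0],
  [[0, 0, 0.4], 0],
  [[0, 0, 0.5], 0],
  [[0, 0, 0.5], 0],
])

```text
time_s: 30.5
tcp_pos: [0.592, 0.2644, 0.1138]
ee_rot: [[-0.997, -0.068, 0.03], [-0.068, 0.998, 0.004], [-0.03, 0.002, -1.0]]
wrist_force: [-7.3, -1.8, 17.9]
gripper_width: 0.308
```

It has bottomed: there's a hard stop at exactly the expected height. I'll release, lift straight up and move over cap 2.

Request:
carry_out([
  [[0, 0, 0], 0],
  [[0, 0, 0], 0],
  [[0, 0, 0], 0],
  [[-0.06, 0, -2], 0],
  [[-0.15, 0, -5], 0],
  [[-0.27, 0, -9], 0],
  [[-0.27, 0, -10], 0],
  [[4, 0, -10], 0],
  [[6.5, 0, -10], 0],
  [[6.5, 0, -10], 0],
  [[6.5, 0, -10], 0],
  [[6.5, 0, -10], 0],
], gripper=0.25)

```text
time_s: 31.7
tcp_pos: [0.5248, 0.2598, 0.2115]
ee_rot: [[-0.997, -0.068, 0.03], [-0.068, 0.998, 0.004], [-0.03, 0.001, -1.0]]
wrist_force: [1.0, 0.6, -0.2]
gripper_width: 0.624
```

Run:
```python
from h import *
rows((.5238,.2597,.13,93.7),(.5238,.2597,.078,93.7),(.5565,.0145,.2,94.7))
print(r.sense()["ee_rot"].round(4))
```

```text
t 31.7 tcp [0.5248 0.2598 0.2115] yaw 93.89 tilt [0.0298 0.0035] w 0.624 F [ 1.   0.6 -0.2]
(0.5238, 0.2597, 0.13, 93.7) -> [ 0.35 -0.02  8.14] twist 0.19
(0.5238, 0.2597, 0.078, 93.7) -> [ 0.51 -0.03 13.34] twist 0.19
(0.5565, 0.0145, 0.2, 94.7) -> [ -1.46 -24.69   1.15] twist -0.81
[[-0.9972 -0.0679  0.0298]
 [-0.0678  0.9977  0.0035]
 [-0.03    0.0015 -0.9995]]
```

Request:
carry_out([
  [[0.15, 0, 4], 0.2],
  [[0.35, 0, 8.1], 0.2],
  [[0.43, 0, 11], 0.2],
  [[0.5, 0, 13.3], 0.2],
  [[0.5, 0, 13.3], 0.2],
  [[0.5, 0, 13.3], 0.2],
  [[0.5, 0, 13.3], 0.2],
])

```text
time_s: 32.4
tcp_pos: [0.5252, 0.2607, 0.0798]
ee_rot: [[-0.997, -0.064, 0.032], [-0.064, 0.998, 0.005], [-0.033, 0.003, -0.999]]
wrist_force: [-0.6, 0.3, 0.8]
gripper_width: 0.625
```

Request:
carry_out([
  [[0, 0, 0], 0],
  [[0, 0, 0], 0],
  [[0, 0, 0], 0],
  [[0, 0, 0], 0],
  [[0, 0, 0], 0],
  [[0, 0, 0], 0],
  [[-0.06, 0, -2], 0],
  [[-0.15, 0, -5], 0],
  [[-0.3, 0, -10], 0],
  [[-0.3, 0, -10], 0],
  [[-0.3, 0, -10], 0],
], gripper=-1)

```text
time_s: 33.5
tcp_pos: [0.5253, 0.2609, 0.1812]
ee_rot: [[-0.997, -0.064, 0.035], [-0.064, 0.998, 0.008], [-0.035, 0.006, -0.999]]
wrist_force: [-0.3, 0.0, -1.0]
gripper_width: 0.262
```

Run:
```python
from h import *
rows((.557,.0145,.17,94.7),(.557,.0145,.075,94.7))
o,w=collect(["well0"]); p,s,res,m=fit("holder",o[:,:2]);print(np.round(p[:2],4),round(np.degrees(p[2]),2),m,np.round(s,4).tolist(),res.round(1).tolist())
```

```text
t 33.5 tcp [0.5253 0.2609 0.1812] yaw 93.69 tilt [0.0345 0.0077] w 0.262 F [-0.3  0.  -1. ]
(0.557, 0.0145, 0.17, 94.7) -> [ -1.54 -24.8    1.04] twist -1.01
(0.557, 0.0145, 0.075, 94.7) -> [ -1.21 -24.85  10.53] twist -1.01
[0.5254 0.0103] 5.36 6 [[0.4358, 0.0019], [0.4955, 0.0075], [0.5553, 0.0131], [0.615, 0.0187]] [[0.9, 0.0], [-4.6, -0.4], [2.7, 0.0], [-6.0, 0.2], [1.0, -1.1], [2.8, 1.2]]
```

Request:
carry_out([
  [[-0.3, -5, 0], 0],
  [[-0.6, -10, 0], 0],
  [[-0.9, -15, 0], -1],
  [[-1.2, -20, 0], -1],
  [[-1.45, -24.8, 1], -1],
  [[-1.4, -24.8, 4], -1],
  [[-1.3, -24.8, 7.5], -1],
  [[-1.15, -24.8, 10.5], -1],
  [[-1.13, -24.8, 11.5], -1],
  [[-1.1, -24.8, 12.2], -1],
  [[-1.08, -24.8, 12.8], -1],
  [[-1.05, -24.8, 13.3], -1],
  [[-1.05, -24.8, 13.5], -1],
  [[-1.05, -24.8, 13.5], -1],
  [[-1.05, -24.8, 13.5], -1],
])

```text
time_s: 35.2
tcp_pos: [0.5551, 0.0137, 0.0439]
ee_rot: [[-0.996, -0.082, 0.031], [-0.082, 0.997, 0.004], [-0.031, 0.001, -1.0]]
wrist_force: [-0.0, 0.5, -0.5]
gripper_width: 0.265
```

Request:
carry_out([
  [[0.01, 0, 0.2], 0],
  [[0.01, 0, 0.4], 0],
  [[0.02, 0, 0.5], 0],
  [[0.02, 0, 0.5], 0],
])

```text
time_s: 35.6
tcp_pos: [0.5549, 0.0136, 0.0387]
ee_rot: [[-0.996, -0.082, 0.031], [-0.082, 0.997, 0.003], [-0.031, 0.001, -1.0]]
wrist_force: [0.0, 0.7, 0.2]
gripper_width: 0.265
```

Run:
```python
from h import *
rows((.5549,.0136,.19,94.7),(.5453,-.2913,.19,98.7),(.5449,-.2913,.094,98.7))
```

```text
t 35.6 tcp [0.5549 0.0136 0.0387] yaw 94.7 tilt [0.0306 0.0034] w 0.265 F [0.  0.7 0.2]
(0.5549, 0.0136, 0.19, 94.7) -> [ -0.47   0.02 -15.13] twist -0.0
(0.5453, -0.2913, 0.19, 98.7) -> [  2.98 -30.29 -15.26] twist -4.0
(0.5449, -0.2913, 0.094, 98.7) -> [  3.32 -30.3   -5.67] twist -4.0
```

Request:
carry_out([
  [[0, 0, 0], 0],
  [[0, 0, 0], 0],
  [[0, 0, 0], 0],
  [[-0.05, 0, -2], 0],
  [[-0.2, 0, -6.5], 0],
  [[-0.4, 0, -11], 0],
  [[-0.47, 0, -15.2], 0],
  [[0, -5, -15.2], -1],
  [[0.6, -10, -15.2], -2],
  [[1.2, -15, -15.2], -3],
  [[1.8, -20, -15.2], -4],
  [[2.4, -25, -15.2], -4],
  [[3, -30.3, -15.2], -4],
  [[3, -30.3, -15.2], -4],
  [[3.1, -30.3, -13], -4],
  [[3.2, -30.3, -9.5], -4],
  [[3.35, -30.3, -5.6], -4],
  [[3.35, -30.3, -5.6], -4],
  [[3.35, -30.3, -5.6], -4],
  [[3.35, -30.3, -5.6], -4],
], gripper=0.25)

```text
time_s: 37.6
tcp_pos: [0.5464, -0.2916, 0.0958]
ee_rot: [[-0.988, -0.152, 0.035], [-0.152, 0.988, 0.002], [-0.034, -0.004, -0.999]]
wrist_force: [-0.6, 0.4, -0.0]
gripper_width: 0.626
```

Run:
```python
from h import *
rows((.5449,-.2913,.094,98.7),(.5449,-.2913,.25,98.7),(.523,.2597,.25,93.7),(.5235,.2597,.165,93.7))
a=r.capture("side")
print([(np.round(d["centre"],4),round(d["confidence"],2)) for d in r.place_of("side","cap0")])
im=cv2.resize(a[130:330,240:460],(660,600));cv2.imwrite("pics/c7.png",im[:,:,::-1])
```

```text
t 37.6 tcp [ 0.5464 -0.2916  0.0958] yaw 98.76 tilt [0.0346 0.0017] w 0.626 F [-0.6  0.4 -0. ]
(0.5449, -0.2913, 0.094, 98.7) -> [0.15 0.05 0.18] twist 0.06
(0.5449, -0.2913, 0.25, 98.7) -> [ -0.39  -0.   -15.41] twist 0.06
(0.523, 0.2597, 0.25, 93.7) -> [ -6.62  54.79 -15.39] twist 5.06
(0.5235, 0.2597, 0.165, 93.7) -> [-6.38 54.81 -6.9 ] twist 5.06
[(array([0.617 , 0.0178, 0.0248]), 0.91), (array([0.4572, 0.2589, 0.0633]), 0.85), (array([0.3865, 0.2523, 0.0639]), 0.51)]
```

View pics/c7.png

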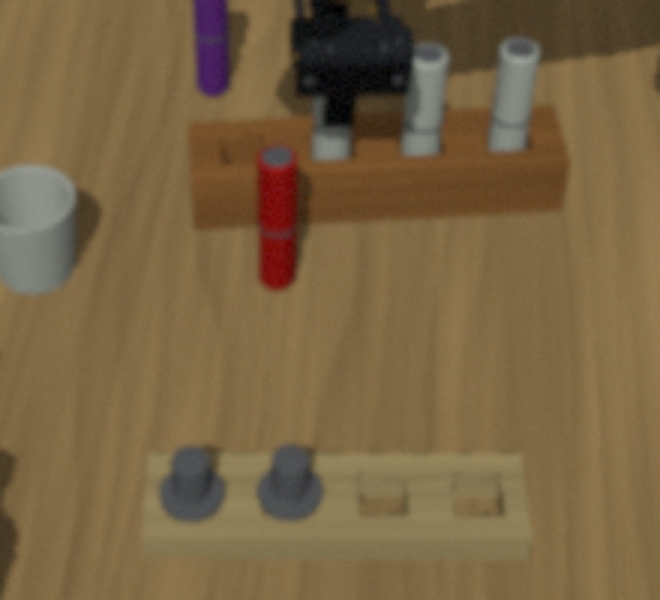

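Both caps sit upright in wells 3 and 2 (crop px (192, 490) and (290, 490)), and the finger is over tube 2. I'll grip it and carry it to socket 2.

Request:
carry_out([
  [[0, 0, 0], 0],
  [[0, 0, 0], 0],
  [[0, 0, 0], 0],
  [[0, 0, 0], 0],
  [[0, 0, -1], 0],
  [[-0.1, 0, -5], 0],
  [[-0.25, 0, -10], 0],
  [[-0.4, 0, -15.4], 0],
  [[-1, 5, -15.4], 0],
  [[-1.6, 10, -15.4], 2],
  [[-2.2, 15, -15.4], 4],
  [[-2.8, 20, -15.4], 5],
  [[-3.4, 25, -15.4], 5],
  [[-4, 30, -15.4], 5],
  [[-4.6, 35, -15.4], 5],
  [[-5.2, 40, -15.4], 5],
  [[-5.8, 45, -15.4], 5],
  [[-6.3, 50, -15.4], 5],
  [[-6.8, 54.8, -15.4], 5],
  [[-6.8, 54.8, -15.4], 5],
], gripper=-1)

```text
time_s: 39.7
tcp_pos: [0.5243, 0.2651, 0.2501]
ee_rot: [[-0.997, -0.071, 0.035], [-0.071, 0.997, 0.003], [-0.035, 0.001, -0.999]]
wrist_force: [-0.4, -1.1, -0.7]
gripper_width: 0.313
```

Run:
```python
from h import *
rows((.5247,.2598,.25,93.7),(.5247,.2598,.165,93.7),(.5247,.2598,.138,93.7))
```

```text
t 39.7 tcp [0.5243 0.2651 0.2501] yaw 94.05 tilt [0.0354 0.0032] w 0.313 F [-0.4 -1.1 -0.7]
(0.5247, 0.2598, 0.25, 93.7) -> [-0.   -0.53  0.01] twist 0.35
(0.5247, 0.2598, 0.165, 93.7) -> [ 0.3  -0.54  8.51] twist 0.35
(0.5247, 0.2598, 0.138, 93.7) -> [ 0.39 -0.54 11.21] twist 0.35
```

Request:
carry_out([
  [[0.1, -0.5, 3], 0.3],
  [[0.2, -0.53, 6], 0.3],
  [[0.3, -0.53, 8.5], 0.3],
  [[0.3, -0.53, 8.5], 0.3],
  [[0.33, -0.53, 9.2], 0.3],
  [[0.35, -0.53, 9.9], 0.3],
  [[0.37, -0.53, 10.6], 0.3],
  [[0.39, -0.53, 11.2], 0.3],
  [[0.39, -0.53, 11.2], 0.3],
  [[0.39, -0.53, 11.2], 0.3],
])

```text
time_s: 40.7
tcp_pos: [0.5244, 0.26, 0.1379]
ee_rot: [[-0.997, -0.065, 0.035], [-0.065, 0.998, 0.003], [-0.035, 0.001, -0.999]]
wrist_force: [-2.0, 0.3, -2.1]
gripper_width: 0.313
```

Request:
carry_out([
  [[0.02, 0, 0.5], 0],
  [[0.03, 0, 1], 0],
  [[0.05, 0, 1.5], 0],
  [[0.07, 0, 2], 0],
  [[0.08, 0, 2.5], 0],
  [[0.1, 0, 2.9], 0],
  [[0.1, 0, 3.1], 0],
  [[0.1, 0, 3.1], 0],
  [[0.1, 0, 3.1], 0],
])

```text
time_s: 41.6
tcp_pos: [0.5268, 0.2607, 0.114]
ee_rot: [[-0.997, -0.068, 0.042], [-0.068, 0.998, 0.005], [-0.042, 0.002, -0.999]]
wrist_force: [-9.0, -3.4, 27.8]
gripper_width: 0.312
```

Run:
```python
from h import *
rows((.5250,.2605,.114,93.7),(.525,.2605,.205,93.7),(.458,.2555,.205,93.7),(.458,.2555,.077,93.7))
```

```text
t 41.6 tcp [0.5268 0.2607 0.114 ] yaw 93.92 tilt [0.0422 0.0051] w 0.312 F [-9.  -3.4 27.8]
(0.525, 0.2605, 0.114, 93.7) -> [ 0.19 -0.01 -0.01] twist 0.22
(0.525, 0.2605, 0.205, 93.7) -> [-0.2   0.01 -9.1 ] twist 0.22
(0.458, 0.2555, 0.205, 93.7) -> [ 6.51 -0.03 -9.39] twist 0.22
(0.458, 0.2555, 0.077, 93.7) -> [ 7.06 -0.06  3.4 ] twist 0.22
```

Request:
carry_out([
  [[0.1, 0, 0], 0],
  [[0.1, 0, 0], 0],
  [[0.1, 0, 0], 0],
  [[0.1, 0, -1], 0],
  [[0, 0, -4], 0],
  [[-0.2, 0, -9.1], 0],
  [[-0.2, 0, -9.4], 0],
  [[3.5, 0, -9.4], 0.2],
  [[6.5, 0, -9.4], 0.2],
  [[6.5, 0, -9.4], 0.2],
  [[6.5, 0, -9.4], 0.2],
  [[6.7, 0, -5], 0.2],
  [[6.9, -0.1, -1], 0.2],
  [[7, -0.1, 2], 0.2],
  [[7.1, -0.1, 3.4], 0.2],
  [[7.1, -0.1, 3.4], 0.2],
  [[7.1, -0.1, 3.4], 0.2],
  [[7.1, -0.1, 3.4], 0.2],
], gripper=0.25)

```text
time_s: 43.4
tcp_pos: [0.4588, 0.2559, 0.0781]
ee_rot: [[-0.997, -0.065, 0.044], [-0.065, 0.998, 0.007], [-0.045, 0.004, -0.999]]
wrist_force: [0.5, 0.1, 0.8]
gripper_width: 0.625
```

Run:
```python
from h import *
rows((.458,.2555,.077,93.7),(.458,.2555,.175,93.7),(.4965,.0095,.17,94.7),(.4965,.0095,.042,94.7))
```

```text
t 43.4 tcp [0.4588 0.2559 0.0781] yaw 93.72 tilt [0.0443 0.0068] w 0.625 F [0.5 0.1 0.8]
(0.458, 0.2555, 0.077, 93.7) -> [ 0.09 -0.04  0.11] twist 0.02
(0.458, 0.2555, 0.175, 93.7) -> [-0.35  0.   -9.68] twist 0.02
(0.4965, 0.0095, 0.17, 94.7) -> [ -2.58 -24.8   -9.18] twist -0.98
(0.4965, 0.0095, 0.042, 94.7) -> [ -2.   -24.85   3.61] twist -0.98
```

Request:
carry_out([
  [[0, 0, 0], 0],
  [[0, 0, 0], 0],
  [[0, 0, 0], 0],
  [[0, 0, 0], 0],
  [[0, 0, 0], 0],
  [[-0.05, 0, -1], 0],
  [[-0.2, 0, -4], 0],
  [[-0.35, 0, -9.5], 0],
  [[-0.6, -3, -9.5], 0],
  [[-1, -8, -9.5], 0],
  [[-1.5, -13, -9.5], -1],
  [[-2, -18, -9.5], -1],
  [[-2.4, -23, -9], -1],
  [[-2.5, -24.8, -7], -1],
  [[-2.4, -24.8, -4], -1],
  [[-2.4, -24.8, -4], -1],
  [[-2.4, -24.8, -4], -1],
  [[-2.4, -24.8, -4], -1],
], gripper=-1)

```text
time_s: 45.2
tcp_pos: [0.4982, 0.0105, 0.1199]
ee_rot: [[-0.995, -0.084, 0.047], [-0.084, 0.996, 0.007], [-0.048, 0.003, -0.999]]
wrist_force: [-0.6, -0.1, -0.5]
gripper_width: 0.267
```

Run:
```python
from h import *
o,w=collect(["well0","cap0"]); p,s,res,m=fit("holder",o[:,:2]);print(np.round(p[:2],4),round(np.degrees(p[2]),2),m,np.round(s,4).tolist(),res.round(1).tolist())
rows((.4962,.0092,.117,94.7),(.4962,.0092,.045,94.7),(.4962,.0092,.038,94.7))
```

```text
[0.5248 0.011 ] 4.55 11 [[0.4351, 0.0038], [0.4949, 0.0086], [0.5547, 0.0133], [0.6145, 0.0181]] [[-3.8, -0.9], [1.0, -1.7], [-0.1, -0.5], [2.3, 3.4], [5.7, -0.4], [3.2, -4.8], [2.0, 1.6], [-4.9, 2.1], [1.4, -0.0], [-3.4, 1.7], [-6.7, -1.0]]
t 45.5 tcp [0.4973 0.0101 0.1188] yaw 94.76 tilt [0.0454 0.0072] w 0.267 F [ 0.3  0.4 -0.5]
(0.4962, 0.0092, 0.117, 94.7) -> [ 0.13 -0.08  0.18] twist 0.06
(0.4962, 0.0092, 0.045, 94.7) -> [ 0.46 -0.11  7.37] twist 0.06
(0.4962, 0.0092, 0.038, 94.7) -> [ 0.49 -0.11  8.07] twist 0.06
```

Holder unmoved. Lower.

Request:
carry_out([
  [[0.15, -0.1, 2], 0],
  [[0.3, -0.1, 4.5], 0],
  [[0.4, -0.1, 5.5], 0],
  [[0.42, -0.1, 6.2], 0],
  [[0.44, -0.1, 6.8], 0],
  [[0.46, -0.1, 7.4], 0],
  [[0.48, -0.1, 7.8], 0],
  [[0.5, -0.1, 8], 0],
  [[0.5, -0.1, 8], 0],
  [[0.5, -0.1, 8], 0],
])

```text
time_s: 46.5
tcp_pos: [0.4963, 0.0093, 0.0389]
ee_rot: [[-0.995, -0.083, 0.046], [-0.083, 0.997, 0.007], [-0.046, 0.004, -0.999]]
wrist_force: [0.1, -0.5, -0.8]
gripper_width: 0.269
```

Run:
```python
from h import *
s=r.sense();p=s["tcp_pos"]
rows((p[0],p[1],.19,94.7),(.48,-.302,.19,98.7),(.4799,-.302,.094,98.7))
```

```text
t 46.5 tcp [0.4963 0.0093 0.0389] yaw 94.77 tilt [0.046  0.0073] w 0.269 F [ 0.1 -0.5 -0.8]
(np.float64(0.4962681436405383), np.float64(0.009340700612541702), 0.19, 94.7) -> [ -0.7    0.05 -15.09] twist 0.07
(0.48, -0.302, 0.19, 98.7) -> [  3.5  -30.84 -15.39] twist -3.93
(0.4799, -0.302, 0.094, 98.7) -> [  3.95 -30.87  -5.8 ] twist -3.93
```

Request:
carry_out([
  [[0, 0, 0], 0],
  [[0, 0, 0], 0],
  [[0, 0, 0], 0],
  [[-0.1, 0, -2], 0],
  [[-0.3, 0, -6.5], 0],
  [[-0.5, 0, -11], 0],
  [[-0.7, 0, -15.2], 0],
  [[0, -5, -15.3], -1],
  [[0.7, -10, -15.3], -2],
  [[1.4, -15, -15.3], -3],
  [[2.1, -20, -15.3], -4],
  [[2.8, -25, -15.3], -4],
  [[3.5, -30, -15.4], -4],
  [[3.5, -30.8, -15.4], -4],
  [[3.5, -30.8, -15.4], -4],
  [[3.7, -30.8, -11], -4],
  [[4, -30.8, -7], -4],
  [[4, -30.8, -5.8], -4],
  [[4, -30.8, -5.8], -4],
  [[4, -30.8, -5.8], -4],
], gripper=0.25)

```text
time_s: 48.5
tcp_pos: [0.4809, -0.3012, 0.0956]
ee_rot: [[-0.987, -0.154, 0.048], [-0.154, 0.988, 0.006], [-0.049, -0.002, -0.999]]
wrist_force: [0.5, 0.4, 0.6]
gripper_width: 0.625
```

Run:
```python
from h import *
a=r.capture("side")
print([(np.round(d["centre"],4),round(d["confidence"],2)) for d in r.place_of("side","cap0")])
rows((.4799,-.302,.094,98.7),(.4799,-.302,.25,98.7),(.458,.2555,.25,93.7))
im=cv2.resize(a[130:330,240:460],(660,600));cv2.imwrite("pics/c8.png",im[:,:,::-1])
```

```text
[(array([0.6202, 0.0224, 0.0256]), 0.9), (array([0.5565, 0.0139, 0.0273]), 0.76), (array([0.3877, 0.2511, 0.0597]), 0.72), (array([0.495 , 0.0077, 0.0204]), 0.63), (array([ 7.897e-01,  4.200e-03, -3.000e-04]), 0.19)]
t 48.6 tcp [ 0.4811 -0.3015  0.0963] yaw 98.83 tilt [0.05   0.0057] w 0.621 F [-0.5 -0.6  0.3]
(0.4799, -0.302, 0.094, 98.7) -> [ 0.14 -0.03  0.22] twist 0.13
(0.4799, -0.302, 0.25, 98.7) -> [ -0.65  -0.06 -15.36] twist 0.13
(0.458, 0.2555, 0.25, 93.7) -> [ -7.04  55.36 -15.15] twist 5.13
```

View pics/c8.png

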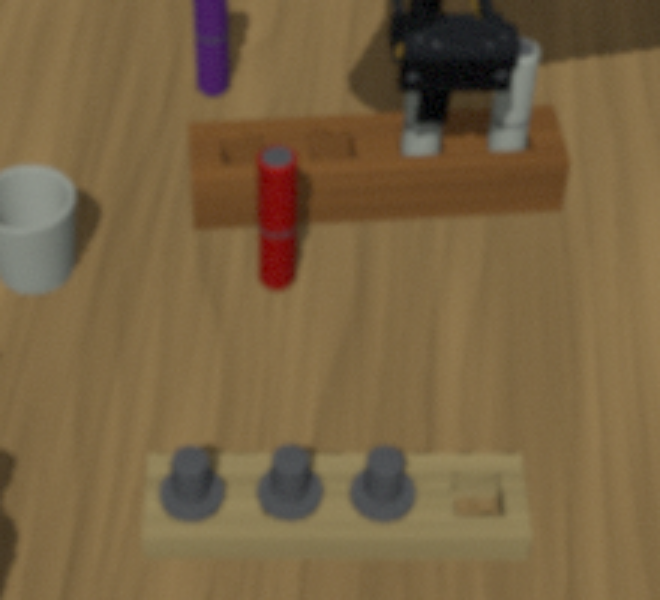

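Three caps are seated in their wells (crop px (192, 290, 385), 490), and the finger is over tube 1. I'll grip it and carry it.

Request:
carry_out([
  [[0, 0, 0], 0],
  [[0, 0, 0], 0],
  [[0, 0, 0], 0],
  [[0, 0, 0], 0],
  [[0, 0, -1], 0],
  [[-0.15, 0, -5], 0],
  [[-0.4, 0, -10], 0],
  [[-0.7, 0, -15.4], 0],
  [[-1.2, 5, -15.3], 0],
  [[-1.8, 10, -15.3], 2],
  [[-2.4, 15, -15.3], 4],
  [[-3, 20, -15.3], 5],
  [[-3.6, 25, -15.3], 5],
  [[-4.2, 30, -15.2], 5],
  [[-4.8, 35, -15.2], 5],
  [[-5.4, 40, -15.2], 5],
  [[-6, 45, -15.2], 5],
  [[-6.6, 50, -15.2], 5],
  [[-7.1, 55.3, -15.2], 5],
  [[-7.1, 55.3, -15.2], 5],
], gripper=-1)

```text
time_s: 50.6
tcp_pos: [0.4584, 0.2594, 0.2507]
ee_rot: [[-0.996, -0.072, 0.051], [-0.071, 0.997, 0.007], [-0.051, 0.003, -0.999]]
wrist_force: [-0.1, 0.4, -0.5]
gripper_width: 0.31
```

Run:
```python
from h import *
rows((.4586,.2556,.25,93.7),(.4586,.2556,.165,93.7),(.4586,.2556,.138,93.7))
```

```text
t 50.6 tcp [0.4584 0.2594 0.2507] yaw 94.11 tilt [0.0508 0.0069] w 0.31 F [-0.1  0.4 -0.5]
(0.4586, 0.2556, 0.25, 93.7) -> [ 0.01 -0.38  0.07] twist 0.41
(0.4586, 0.2556, 0.165, 93.7) -> [ 0.45 -0.41  8.55] twist 0.41
(0.4586, 0.2556, 0.138, 93.7) -> [ 0.59 -0.42 11.25] twist 0.41
```

Request:
carry_out([
  [[0.15, -0.4, 3], 0.4],
  [[0.3, -0.4, 6], 0.4],
  [[0.45, -0.4, 8.5], 0.4],
  [[0.45, -0.4, 8.5], 0.4],
  [[0.48, -0.4, 9.2], 0.4],
  [[0.52, -0.4, 9.9], 0.4],
  [[0.55, -0.4, 10.6], 0.4],
  [[0.59, -0.4, 11.2], 0.4],
  [[0.59, -0.4, 11.2], 0.4],
  [[0.59, -0.4, 11.2], 0.4],
])

```text
time_s: 51.6
tcp_pos: [0.4584, 0.2559, 0.1384]
ee_rot: [[-0.997, -0.065, 0.051], [-0.064, 0.998, 0.007], [-0.051, 0.004, -0.999]]
wrist_force: [-1.4, 1.1, -2.0]
gripper_width: 0.307
```

Request:
carry_out([
  [[0.03, 0, 0.5], 0],
  [[0.05, 0, 1], 0],
  [[0.08, 0, 1.5], 0],
  [[0.1, 0, 2], 0],
  [[0.13, 0, 2.5], 0],
  [[0.15, 0, 2.9], 0],
  [[0.16, 0, 3.1], 0],
  [[0.16, 0, 3.1], 0],
  [[0.16, 0, 3.1], 0],
])

```text
time_s: 52.5
tcp_pos: [0.4612, 0.2571, 0.1142]
ee_rot: [[-0.996, -0.068, 0.059], [-0.068, 0.998, 0.009], [-0.059, 0.005, -0.998]]
wrist_force: [-8.5, -4.2, 31.6]
gripper_width: 0.314
```

Run:
```python
from h import *
rows((.4592,.2558,.114,93.7),(.459,.2558,.205,93.7),(.3915,.2513,.205,93.7),(.3915,.2513,.077,93.7))
```

```text
t 52.5 tcp [0.4612 0.2571 0.1142] yaw 93.92 tilt [0.0586 0.0093] w 0.314 F [-8.5 -4.2 31.6]
(0.4592, 0.2558, 0.114, 93.7) -> [ 0.21 -0.11  0.01] twist 0.22
(0.459, 0.2558, 0.205, 93.7) -> [-0.31 -0.06 -9.08] twist 0.22
(0.3915, 0.2513, 0.205, 93.7) -> [ 6.45 -0.05 -9.48] twist 0.22
(0.3915, 0.2513, 0.077, 93.7) -> [ 7.2  -0.12  3.3 ] twist 0.22
```

Request:
carry_out([
  [[0.1, -0.05, 0], 0],
  [[0.1, -0.05, 0], 0],
  [[0.1, -0.05, 0], 0],
  [[0.1, -0.05, -1], 0],
  [[-0.05, -0.05, -4], 0],
  [[-0.3, -0.05, -9.1], 0],
  [[-0.3, -0.05, -9.5], 0],
  [[3.5, -0.05, -9.5], 0.2],
  [[6.5, -0.05, -9.5], 0.2],
  [[6.5, -0.05, -9.5], 0.2],
  [[6.5, -0.05, -9.5], 0.2],
  [[6.7, -0.1, -5], 0.2],
  [[6.95, -0.15, -1], 0.2],
  [[7.15, -0.15, 2], 0.2],
  [[7.25, -0.15, 3.3], 0.2],
  [[7.25, -0.15, 3.3], 0.2],
  [[7.25, -0.15, 3.3], 0.2],
  [[7.25, -0.15, 3.3], 0.2],
], gripper=0.25)

```text
time_s: 54.3
tcp_pos: [0.392, 0.2518, 0.078]
ee_rot: [[-0.996, -0.065, 0.06], [-0.064, 0.998, 0.011], [-0.061, 0.007, -0.998]]
wrist_force: [-0.0, -0.8, 0.4]
gripper_width: 0.622
```

Run:
```python
from h import *
rows((.3915,.2513,.077,93.7),(.3915,.2513,.175,93.7),(.4362,.0043,.17,94.7),(.4362,.0043,.12,94.7))
```

```text
t 54.3 tcp [0.392  0.2518 0.078 ] yaw 93.72 tilt [0.0602 0.0111] w 0.622 F [-0.  -0.8  0.4]
(0.3915, 0.2513, 0.077, 93.7) -> [ 0.06 -0.05  0.09] twist 0.02
(0.3915, 0.2513, 0.175, 93.7) -> [-0.53  0.02 -9.69] twist 0.02
(0.4362, 0.0043, 0.17, 94.7) -> [ -3.37 -24.92  -9.19] twist -0.98
(0.4362, 0.0043, 0.12, 94.7) -> [ -3.06 -24.96  -4.2 ] twist -0.98
```

Request:
carry_out([
  [[0, 0, 0], 0],
  [[0, 0, 0], 0],
  [[0, 0, 0], 0],
  [[0, 0, 0], 0],
  [[0, 0, 0], 0],
  [[-0.05, 0, -1], 0],
  [[-0.25, 0, -4], 0],
  [[-0.55, 0, -9.5], 0],
  [[-0.8, -3, -9.5], 0],
  [[-1.4, -8, -9.5], 0],
  [[-2, -13, -9.5], -1],
  [[-2.6, -18, -9.5], -1],
  [[-3.2, -23, -9], -1],
  [[-3.2, -24.9, -7], -1],
  [[-3.1, -24.9, -4.2], -1],
  [[-3.1, -24.9, -4.2], -1],
  [[-3.1, -24.9, -4.2], -1],
  [[-3.1, -24.9, -4.2], -1],
], gripper=-1)

```text
time_s: 56.1
tcp_pos: [0.4376, 0.0057, 0.1215]
ee_rot: [[-0.995, -0.084, 0.063], [-0.083, 0.996, 0.012], [-0.064, 0.007, -0.998]]
wrist_force: [-1.1, 0.4, 0.3]
gripper_width: 0.269
```

Run:
```python
from h import *
o,w=collect(["well0","cap0"]); p,s,res,m=fit("holder",o[:,:2]);print(np.round(p[:2],4),round(np.degrees(p[2]),2),m,np.round(s,4).tolist(),res.round(1).tolist())
rows((.4362,.0043,.117,94.7),(.4362,.0043,.045,94.7),(.4362,.0043,.038,94.7))
```

```text
[0.5255 0.0117] 4.6 17 [[0.4358, 0.0045], [0.4956, 0.0093], [0.5554, 0.0141], [0.6152, 0.0189]] [[-0.5, -1.4], [0.5, 0.6], [-2.0, 0.7], [-0.7, -0.4], [2.1, -2.5], [3.0, -2.0], [-0.6, 0.6], [2.0, -1.0], [-1.4, 0.3], [0.7, -2.5], [2.8, 0.5], [-3.2, 1.2], [4.2, -3.3], [-2.6, 2.0], [-2.3, 4.0], [-5.8, 0.7], [3.0, 2.1]]
t 56.4 tcp [0.4368 0.0053 0.1206] yaw 94.76 tilt [0.0613 0.0116] w 0.272 F [-0.5  0.1 -1. ]
(0.4362, 0.0043, 0.117, 94.7) -> [ 0.09 -0.1   0.35] twist 0.06
(0.4362, 0.0043, 0.045, 94.7) -> [ 0.53 -0.14  7.54] twist 0.06
(0.4362, 0.0043, 0.038, 94.7) -> [ 0.58 -0.15  8.23] twist 0.06
```

Request:
carry_out([
  [[0.15, -0.1, 2], 0],
  [[0.3, -0.12, 4.5], 0],
  [[0.4, -0.13, 5.5], 0],
  [[0.45, -0.14, 6.2], 0],
  [[0.49, -0.14, 6.8], 0],
  [[0.53, -0.14, 7.4], 0],
  [[0.55, -0.14, 7.8], 0],
  [[0.57, -0.14, 8.15], 0],
  [[0.57, -0.14, 8.15], 0],
  [[0.57, -0.14, 8.15], 0],
])

```text
time_s: 57.4
tcp_pos: [0.4364, 0.0044, 0.039]
ee_rot: [[-0.995, -0.083, 0.062], [-0.082, 0.997, 0.012], [-0.062, 0.007, -0.998]]
wrist_force: [-0.8, 0.0, -0.3]
gripper_width: 0.27
```

Run:
```python
from h import *
s=r.sense();p=s["tcp_pos"]
rows((p[0],p[1],.19,94.7),(.4149,-.312,.19,98.7),(.4147,-.312,.094,98.7))
```

```text
t 57.4 tcp [0.4364 0.0044 0.039 ] yaw 94.76 tilt [0.0616 0.0117] w 0.27 F [-0.8  0.  -0.3]
(np.float64(0.43638281468955753), np.float64(0.004421357862087574), 0.19, 94.7) -> [ -0.94   0.1  -15.07] twist 0.06
(0.4149, -0.312, 0.19, 98.7) -> [  3.8  -31.26 -15.57] twist -3.94
(0.4147, -0.312, 0.094, 98.7) -> [  4.42 -31.32  -5.99] twist -3.94
```

Request:
carry_out([
  [[0, 0, 0], 0],
  [[0, 0, 0], 0],
  [[0, 0, 0], 0],
  [[-0.12, 0, -2], 0],
  [[-0.4, 0, -6.5], 0],
  [[-0.7, 0.1, -11], 0],
  [[-0.95, 0.1, -15.2], 0],
  [[-0.2, -5, -15.3], -1],
  [[0.6, -10, -15.4], -2],
  [[1.4, -15, -15.4], -3],
  [[2.2, -20, -15.5], -4],
  [[3, -25, -15.5], -4],
  [[3.7, -30, -15.6], -4],
  [[3.8, -31.2, -15.6], -4],
  [[3.8, -31.2, -15.6], -4],
  [[4.1, -31.3, -11], -4],
  [[4.4, -31.3, -7], -4],
  [[4.45, -31.3, -6], -4],
  [[4.45, -31.3, -6], -4],
  [[4.45, -31.3, -6], -4],
], gripper=0.25)

```text
time_s: 59.4
tcp_pos: [0.4159, -0.312, 0.0958]
ee_rot: [[-0.986, -0.154, 0.064], [-0.154, 0.988, 0.01], [-0.065, 0.0, -0.998]]
wrist_force: [0.2, 0.2, 0.4]
gripper_width: 0.624
```

Run:
```python
from h import *
a=r.capture("side")
print([(np.round(d["centre"],4),round(d["confidence"],2)) for d in r.place_of("side","cap0")])
p=r.sense()["tcp_pos"]
rows((p[0],p[1],.25,98.7),(.392,.2515,.25,93.7))
im=cv2.resize(a[130:330,240:460],(660,600));cv2.imwrite("pics/c9.png",im[:,:,::-1])
```

```text
[(array([0.6181, 0.0172, 0.0253]), 0.89), (array([0.4346, 0.0042, 0.0173]), 0.84), (array([0.4962, 0.0081, 0.0197]), 0.82), (array([0.5582, 0.0111, 0.0214]), 0.65)]
t 59.5 tcp [ 0.416  -0.3122  0.0962] yaw 98.82 tilt [0.0655 0.0098] w 0.624 F [0.3 0.5 0.7]
(np.float64(0.41601502870657736), np.float64(-0.3122196698223511), 0.25, 98.7) -> [-1.020e+00 -1.000e-02 -1.534e+01] twist 0.12
(0.392, 0.2515, 0.25, 93.7) -> [ -7.27  56.07 -14.95] twist 5.12
```

View pics/c9.png

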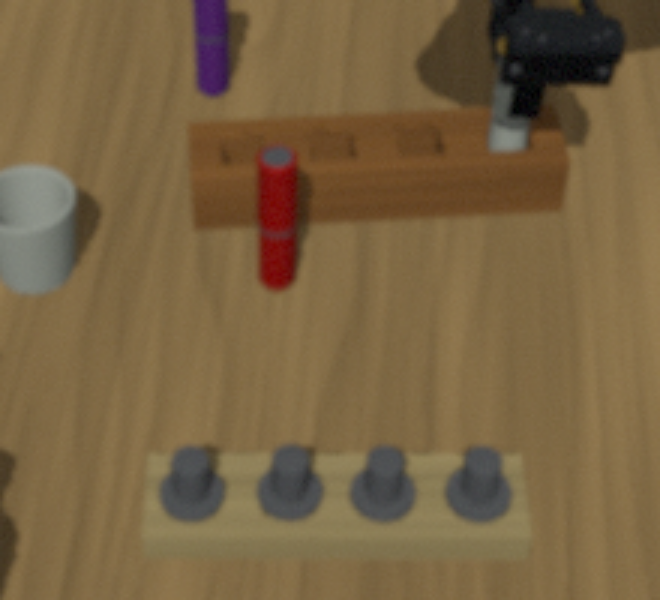

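All four caps are in their wells (crop y≈490). Now the last tube.

Request:
carry_out([
  [[0, 0, 0], 0],
  [[0, 0, 0], 0],
  [[0, 0, 0], 0],
  [[0, 0, 0], 0],
  [[-0.05, 0, -1], 0],
  [[-0.3, 0, -5], 0],
  [[-0.65, 0, -10], 0],
  [[-1, 0, -15.3], 0],
  [[-1.6, 5, -15.3], 0],
  [[-2.2, 10, -15.2], 2],
  [[-2.8, 15, -15.2], 4],
  [[-3.3, 20, -15.2], 5],
  [[-3.9, 25, -15.1], 5],
  [[-4.5, 30, -15.1], 5],
  [[-5, 35, -15.1], 5],
  [[-5.6, 40, -15], 5],
  [[-6.2, 45, -15], 5],
  [[-6.7, 50, -15], 5],
  [[-7.3, 56, -15], 5],
  [[-7.3, 56, -15], 5],
], gripper=-1)

```text
time_s: 61.5
tcp_pos: [0.3921, 0.2548, 0.2511]
ee_rot: [[-0.995, -0.071, 0.067], [-0.07, 0.997, 0.011], [-0.067, 0.006, -0.998]]
wrist_force: [0.1, -0.3, -0.9]
gripper_width: 0.308
```

Run:
```python
from h import *
rows((.392,.2515,.25,93.7),(.392,.2515,.165,93.7),(.392,.2515,.138,93.7))
```

```text
t 61.5 tcp [0.3921 0.2548 0.2511] yaw 94.06 tilt [0.0665 0.0111] w 0.308 F [ 0.1 -0.3 -0.9]
(0.392, 0.2515, 0.25, 93.7) -> [ 0.04 -0.33  0.1 ] twist 0.36
(0.392, 0.2515, 0.165, 93.7) -> [ 0.61 -0.38  8.58] twist 0.36
(0.392, 0.2515, 0.138, 93.7) -> [ 0.8  -0.4  11.28] twist 0.36
```

Request:
carry_out([
  [[0.25, -0.35, 3], 0.4],
  [[0.45, -0.38, 6], 0.4],
  [[0.6, -0.38, 8.5], 0.4],
  [[0.6, -0.38, 8.5], 0.4],
  [[0.65, -0.39, 9.2], 0.4],
  [[0.7, -0.39, 9.9], 0.4],
  [[0.75, -0.39, 10.6], 0.4],
  [[0.8, -0.4, 11.2], 0.4],
  [[0.8, -0.4, 11.2], 0.4],
  [[0.8, -0.4, 11.2], 0.4],
])

```text
time_s: 62.5
tcp_pos: [0.392, 0.2519, 0.1388]
ee_rot: [[-0.996, -0.064, 0.067], [-0.063, 0.998, 0.012], [-0.067, 0.008, -0.998]]
wrist_force: [-1.2, 1.8, -1.3]
gripper_width: 0.313
```

Request:
carry_out([
  [[0.03, 0, 0.5], 0],
  [[0.07, 0, 1], 0],
  [[0.1, 0, 1.5], 0],
  [[0.13, 0, 2], 0],
  [[0.17, 0, 2.5], 0],
  [[0.2, 0, 2.9], 0],
  [[0.21, 0, 3.15], 0],
  [[0.21, 0, 3.15], 0],
  [[0.21, 0, 3.15], 0],
])

```text
time_s: 63.4
tcp_pos: [0.3951, 0.2535, 0.1132]
ee_rot: [[-0.995, -0.068, 0.075], [-0.067, 0.998, 0.014], [-0.075, 0.009, -0.997]]
wrist_force: [-5.2, -6.9, 33.7]
gripper_width: 0.311
```

Run:
```python
from h import *
rows((.393,.2519,.114,93.7),(.393,.2519,.25,93.7),(.45,-.3,.25,93.7))
```

```text
t 63.4 tcp [0.3951 0.2535 0.1132] yaw 93.91 tilt [0.0745 0.0141] w 0.311 F [-5.2 -6.9 33.7]
(0.393, 0.2519, 0.114, 93.7) -> [ 0.21 -0.14 -0.1 ] twist 0.21
(0.393, 0.2519, 0.25, 93.7) -> [ -0.82  -0.02 -13.66] twist 0.21
(0.45, -0.3, 0.25, 93.7) -> [ -2.77 -55.47 -14.02] twist 0.21
```

Bottomed. I'll release, lift and move right away for the final look.

Request:
carry_out([
  [[0.1, -0.1, 0], 0],
  [[0.1, -0.1, 0], 0],
  [[0.1, -0.1, 0], 0],
  [[0.1, -0.1, 0], 0],
  [[0, -0.05, -1.5], 0],
  [[-0.2, 0, -5], 0],
  [[-0.6, 0, -10], 0],
  [[-0.8, 0, -13.7], 0],
  [[-1, -5, -13.8], 0],
  [[-1.2, -10, -13.8], 0],
  [[-1.4, -15, -13.8], 0],
  [[-1.6, -20, -13.8], 0],
  [[-1.8, -25, -13.9], 0],
  [[-2, -30, -13.9], 0],
  [[-2.2, -35, -13.9], 0],
  [[-2.4, -40, -13.9], 0],
  [[-2.6, -45, -14], 0],
  [[-2.7, -50, -14], 0],
  [[-2.8, -55, -14], 0],
  [[-2.8, -55, -14], 0],
], gripper=0.25)

```text
time_s: 65.4
tcp_pos: [0.4497, -0.3002, 0.2478]
ee_rot: [[-0.996, -0.061, 0.071], [-0.061, 0.998, 0.014], [-0.072, 0.009, -0.997]]
wrist_force: [-0.9, 0.8, 0.1]
gripper_width: 0.627
```

Run:
```python
from h import *
rows()
a=r.capture("side");b=r.capture("top")
cv2.imwrite("pics/f.png",np.hstack([cv2.resize(a[230:480,180:480],(480,400)),cv2.resize(b[110:400,120:340],(303,400))])[:,:,::-1])
for c in("side","top"):
    for t in("tube0","cap0","holder"):print(c,t,[(np.round(d["centre"],3).tolist(),round(d["confidence"],2)) for d in r.place_of(c,t)])
S=fit("manifold",[[.3917,.252],[.4575,.2562],[.5234,.2605],[.5893,.2647]])[1]
for m,c in masks("side","tube0"):
    u=cen(m)
    if u[1]<330: continue
    i=min(range(4),key=lambda i:abs(cenw(sil("side",tube_parts(*S[i],.064,.148)))[0]-u[0]))
    x,e=refine([("side",m)],lambda q:tube_parts(q[0],S[i][1]-.0007,.064,q[1]),[S[i][0],.148]);print("tube in socket",i,"x, top z",x.round(4),round(e,3))
```

```text
t 65.4 tcp [ 0.4497 -0.3002  0.2478] yaw 93.52 tilt [0.0713 0.0137] w 0.627 F [-0.9  0.8  0.1]
side tube0 [([0.651, -0.411, 0.002], 0.95), ([0.583, -0.19, -0.0], 0.91), ([0.52, 0.26, 0.028], 0.89), ([0.456, 0.258, 0.03], 0.85), ([0.589, 0.264, 0.028], 0.7), ([0.392, 0.257, 0.029], 0.6), ([0.556, 0.014, 0.024], 0.59), ([0.496, 0.009, 0.019], 0.55)]
side cap0 [([0.433, 0.003, 0.018], 0.97), ([0.497, 0.009, 0.021], 0.84), ([0.62, 0.019, 0.021], 0.75), ([0.556, 0.012, 0.025], 0.56)]
side holder [([0.523, 0.01, -0.001], 0.72)]
top tube0 [([0.391, 0.257, 0.027], 0.89), ([0.525, 0.261, 0.026], 0.89), ([0.578, -0.194, -0.0], 0.73), ([0.457, 0.256, 0.027], 0.71), ([0.651, -0.413, 0.001], 0.7), ([0.586, 0.267, 0.028], 0.57)]
top cap0 [([0.552, 0.014, 0.022], 0.93), ([0.613, 0.021, 0.022], 0.62), ([0.437, 0.002, 0.023], 0.56), ([0.498, 0.011, 0.023], 0.56)]
top holder [([0.524, 0.01, 0.004], 0.95)]
tube in socket 2 x, top z [0.5226 0.1453] 0.007
tube in socket 1 x, top z [0.4565 0.1466] 0.011
tube in socket 3 x, top z [0.5889 0.1453] 0.005
tube in socket 0 x, top z [0.3904 0.1438] 0.015
```

View pics/f.png

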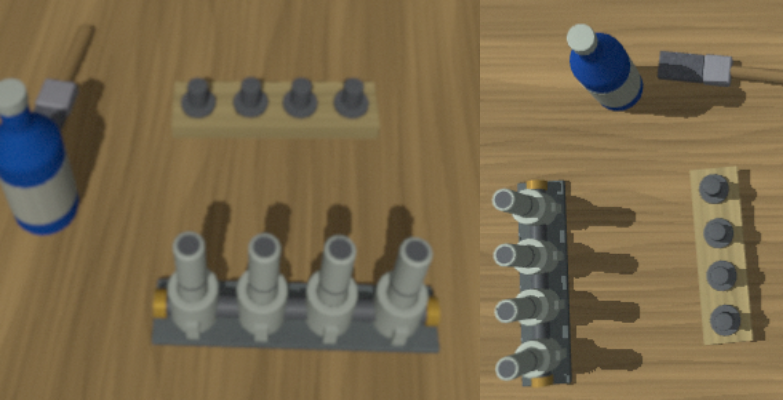

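All four tubes stand in the sockets (feet at about 0.028 m) and all four caps are upright in the wells, so I'm handing in.

```bash
python3 -c "
from station import r
print(r.finish_job())"
```

```text
the job is handed in; nothing more can be done
None
```

All four tubes are in the manifold sockets and all four dust caps are upright in the holder wells. I handed the job in at about 66 s of the 210 s allowed, and it reported no verdict.

**Last checks**
- **Tubes:** each one stopped hard at the expected depth, with the wrist reading 18–34 N. The networks put all four feet at 0.026–0.030 m, against 0.028 m for a bottomed tube. My own mask fit put the tops at 0.144–0.147 m instead of 0.148 m, which is within camera error.
- **Caps:** both cameras show all four at flange height, 0.018–0.025 m against 0.022 m for a seated cap.
- **Other objects:** the red and purple look-alikes read at their starting positions. The bottle and brush look undisturbed in the last picture. I last saw the cup in place before inserting the final tube. I saw no sign that the holder was knocked.

**What went wrong**
- **First cap:** I took its seated contact for a miss and lifted it out again. Turning the tool to look then ran the last joint to its limit and tilted the tool about 4°. I undid most of that and set the cap down in the same well.
- **First cap's grip:** it sat about 7 mm lower in the hand than I had worked out, and I did not find out why. The other three were as expected.
- **Tool tilt:** it crept back up to about 4° by the end. It stayed almost entirely about the jaw axis, so the tubes still went in straight.

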